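# Set a duct up on the seal-test stand

## Task

Get the black duct that stands by itself ready for its seal test. Reach in under the test unit's hood and gently feel which way the supply toggle lies: flip it to on (right, bar mark) only if it is off (left, ring mark), without ever forcing it. Put the duct upright into the stand's nest, foam flange down, then swing the hold-down arm over so that its platen clamps the duct's rim; leave the glue bottle standing where it is.

Things in the scene. Friction and masses are not known exactly. Their poses are not given: they have to be found in the camera images.
- stand: Seal-test stand, fixed: aluminium base plate 250 x 335 x 12 mm with, as the operator sees it, nest and hold-down arm on the left, grey hooded test unit on the right. Origin on the bench, 15 mm behind and 8 mm left of the plate's centre; x points away from the operator, y to the left, z up. A copper pipe under 30 mm high lies between unit and nest.
- test_unit (a point): Front bottom middle of the grey test unit, axes as the stand's. The unit is 140 mm deep (+x), 140 mm wide, 183 mm high; a dial gauge on its roof reaches 70 mm higher, 75 mm or more behind the front. Its front is open between two 5 mm side cheeks: inside, a black panel rises at 45 degrees away from the operator, outward normal n = (-0.707, 0, 0.707).
- hood_edge (a point): Lower front edge of the test unit's 8 mm thick hood, straight above and before the toggle: 60 mm nearer the operator and 100 mm higher than the toggle's pivot. It bars reaching the toggle from straight above; a tool tilted about 45 degrees, pointing along -n with its tips some 50 mm from the pivot along n, passes under it. The cheeks' inner faces are 85 mm left and 45 mm right of the pivot.
- toggle_pivot (a point): Pivot of the supply toggle on the panel; axes as the stand's. A black round lever 70 mm long, 13 mm thick at its end, stands out along n and leans 0.32 rad to the left (+y, OFF, white ring mark) or to the right (-y, ON, white bar mark), its end 22 mm to that side. Which way is not reported: feel it. Over-centre spring: about 3 N near the end starts it, past the middle it snaps over.
- nest (a point): Centre of the nest, on its black rubber gasket, 16 mm above the bench; axes as the stand's. Four corner guides, 23 mm higher than the gasket, with outward-sloping lips leave 3 mm round the duct's flange. The duct's long side goes along x, either way round.
- duct_mid (a point): Centre, half-way up, of the duct to be tested: black moulded open-topped box standing by itself left of the stand (the ducts in the row behind are finished ones). 110 mm high; foam flange at the bottom 82 x 132 mm, 12 mm high; above it the body is 68 mm wide (its x) and 118 mm long (its y), walls 5 mm. z is up. 0.08 to 0.17 kg. Grip it across the 68 mm width near the rim.
- hold_down (a joint): Hold-down arm: 0 = level, platen flat on the rim of a duct in the nest; 1.65 = open, 5 degrees back past upright, where it starts; -0.12 = down with no duct. Turns about the stand's y axis at hold_down_hinge. An over-centre spring snaps it, damped, open above about 0.95 rad and shut below, pressing with some 12 N; pushing its cross bar over takes up to about 8 N.
- hold_down_hinge (a point): Hinge of the hold-down arm on its post behind the nest: 140 mm above the bench, 95 mm behind (+x) the nest's centre; axes as the stand's.
- hold_down_bar (a point): Middle of the black cross bar at the free end of the hold-down arm: 16 mm thick, 90 mm long along the stand's y, 172 mm from the hinge, some 310 mm above the bench when open; push it towards the operator from behind. Between hinge and bar runs a strip 24 mm wide and 12 mm thick on the back of the 126 x 78 mm platen, whose rubber faces the operator when open.
- glue_bottle: White glue bottle with a red cap, 42 mm across, 119 mm high, standing some 10 cm behind the duct; origin at the centre of its underside. A bystander.

How it is judged (in metres and radians):
On the way:
1. the duct stands in the nest with the hold-down arm still up (horizontal distance between duct_mid and nest below 0.008 m and z of duct_mid in the frame of nest below 0.059 m and angle between duct_mid's own z axis and vertical below 0.06 rad and value of joint hold_down above 1.2 rad), for 0.2 s.
At the end, for the whole second after the job is handed in: The toggle lies to ON (right). The duct stands upright in the nest, flange down, long side along the stand's x within 0.1 rad, centre within 8 mm sideways and 4 mm in height. The hold-down arm is within 0.06 rad of level (-0.05 at most below) and presses on the duct with over 3 N (y of supply_toggle_c1 in the frame of toggle_pivot below -0.012 m and horizontal distance between duct_mid and nest below 0.008 m and z of duct_mid in the frame of nest between 0.051 and 0.059 m and angle between duct_mid's own z axis and vertical below 0.06 rad and angle between the y axis of duct_mid and the x axis of stand, either way round below 0.1 rad and contact force between hold_down_c3 and duct above 3 N and value of joint hold_down between -0.05 and 0.06 rad); the robot touches nothing.
It fails at once if a toggle that was on at the start is thrown off (y of supply_toggle_c1 in the frame of toggle_pivot above 0.008 m and distance of supply_toggle_c1 from where it was at the start of the episode above 0.018 m).
It fails at once if the toggle is forced (pushed with over 20 N) (contact force between any of supply_toggle_c0, supply_toggle_c1 and anything else above 20 N).
It fails at once if the glue bottle is moved by over 30 mm or knocked over (distance of glue_bottle from where it was at the start of the episode above 0.03 m or angle between glue_bottle's own z axis and vertical above 0.5 rad).
It also fails if it takes over 64 s, if anything falls off the work surface, if the arm or the gripper's body presses on something with over 40 N, if the wrist force passes 120 N, or if a joint passes its speed limit or range.

## Robot

A 7-joint arm with a two-finger parallel gripper is mounted at the origin on a cart in front of the work surface, level with it; the furniture and walls round the work are solid. World frame = base frame: x ahead of the robot, y to its left, z up, the work surface at z = 0. Lengths are in m, angles in degrees, forces in N, time in s.
With the tool pointing down it reaches from about 0.425 to 0.875 m from the base axis. Payload 4.7 kg.
Tool frame: the origin (TCP) lies on the centre line of the jaws, within the pads' length; the fingertips stand ahead of it and the grasp point (between the pads) lies 2 mm behind it (env.tip_reach is the x of the fingertips in the tool frame, in m); x points along the fingers, z is the direction in which the jaws open and shut, and the axes are right-handed (so a half turn about x gives the same grasp; the last joint's range is limited). The gripper opens to 87 mm and grips with 3 to 60 N. Pads are 19 mm wide; open, the fingers measure 117 mm over their backs; the gripper's body (75 mm by 190 mm) begins 51 mm behind the grasp point.
Start: joints at [0.808, 18.392, -4.016, 83.108, 1.295, 78.541, -3.26], TCP at [0.65, -0, 0.212] pointing down, gripper open.
Joint ranges: [-163.93, 163.93], [-17.29, 119.83], [-79.2, 71.16], [3.27, 140.29], [-89.18, 269.18], [5.43, 117.66], [-154.24, 154.24]. Speed limits (degrees/s): [147.25, 147.25, 180, 180, 180, 180, 180].

## Interface

Orientations are given as [roll, pitch, yaw] about the fixed x, y, z axes, in that order (R = Rz(yaw) Ry(pitch) Rx(roll)).
In Python, from cell import telemetry, optics, env, models gives the robot as it stands.
- The arm moves only by the shell command python3 -m pendant 'ROWS' [FORCE]. ROWS is JSON, a list of rows, each a list of 3 entries, a list of its own where there are three numbers: the finger opening in mm, from 0 to 87, then the shift along the tool's x, y, z in mm, then the turn, a rotation vector about the tool's x, y, z in rad. A call has 1 to 10 rows; each row is the pose to reach, as a shift and turn from the pose commanded when the call began, along the tool's axes at that moment; what a row does not reach only later rows make up. A row lasts 1/12 s, in which the tool goes at most 41.7 mm and 7.16 degrees, less where a joint would pass 70% of its speed; a pose out of reach is approached as far as the arm can. A call with a gripper value outside its range is refused whole. The fingers move at their own pace and stop on an object; FORCE is the grip in N (left out, the last holds). Time passes only in rows, so rows that repeat a pose let the fingers close. It gives the time, the measured TCP pose, the force and the opening at its end, in the units of the state.
- telemetry.get_obs(): the state, without advancing time (a new reading comes with each control period).
- optics.read_camera(name): name is "scene" or "side" or "wrist"; returns a dict with "image" (420x560x3 uint8, blue, green, red), "range_z" (420x560 float32, m along the optical axis (not along the pixel's ray), 0 where there is no reading), "fx", "fy", "cx", "cy" (pixels), "cam_to_world" (4x4, takes a point from camera to world coordinates). Camera axes: x right, y up, looking along -z (the intrinsics and any distortion apply to the point x, -y, -z); pixel columns grow to the right and rows downward; lengths in m; the calibration is good to about 2 mm. A picture is of the moment at which its call begins.
- env.sign_off(): hands the job in, once; it reports no verdict.
Trained networks look in the newest picture that a camera, given by its name, has taken for a name from the list of things; names that differ only in an ending like _2 or _b are one class to them, and where a whole thing is asked for, a point or a joint stands for the part that bears it (a point fixed in the world has none). Each returns a list of dicts, best first, with "confidence" (0 to 1); they miss things now and then, are a little off and sometimes report something else, mostly with a low value. They report only what shows in the picture. A call takes as long as a camera call.
- models.masks_of(camera, label): "pixels" (420x560 bool, what is visible of it) and "extent" ([left, top, right, bottom] as shares, 0 to 1, of the picture: columns of its width, rows of its height, round what is visible of it).
- models.landmark_of(camera, label): "centre" ([row, column] as shares, 0 to 1, of the picture: columns of its width, rows of its height: a listed point, or the origin of a listed thing).
The state is a dict: "time_s": time; "qpos": joint angles; "joint_velocities": joint speeds; "effort": joint torques, N m; "tool_pos": TCP position; "tool_rot": TCP orientation; "force": force on the tool from outside, world axes, zero at the start; "wrist_torque": the same for the moment, N m; "grip_width": finger opening in m.
Only numpy, scipy, OpenCV 4.12 (cv2) and the standard library are available. Lean on these libraries where they do the work, as an engineer would, in place of code of your own. Each camera call takes 0.05 s, during which the arm holds its last target.

## Working session

There is one attempt and no reset: what is moved stays moved. The work goes in short steps, Python scripts to look and compute and a shell command to move; the robot and the scene stay as the last step left them, time stands still between calls to the robot, and variables do not carry over. Pictures are saved under pics/ and viewed, and the job is handed in when it is done.

```bash
mkdir -p pics; ls; cat > h.py <<'E'
import numpy as np, cv2
from scipy.spatial.transform import Rotation as R
from cell import telemetry, optics, env, models
def px2w(c,r,col,d=None):
    r_=int(round(r));c_=int(round(col))
    if d is None:
        w=c['range_z'][max(0,r_-2):r_+3,max(0,c_-2):c_+3];w=w[w>0];d=np.median(w) if len(w) else 0
    p=np.array([(col-c['cx'])/c['fx']*d,-(r-c['cy'])/c['fy']*d,-d,1])
    return (c['cam_to_world']@p)[:3]
def cloud(c):
    d=c['range_z'];v,u=np.mgrid[0:d.shape[0],0:d.shape[1]]
    P=np.stack([(u-c['cx'])/c['fx']*d,-(v-c['cy'])/c['fy']*d,-d,np.ones_like(d)],-1)
    W=P@c['cam_to_world'].T
    return W[...,:3],d>0
def pose():
    o=telemetry.get_obs();return o,np.array(o['tool_pos']),R.from_euler('xyz',o['tool_rot'],degrees=True)
E
python3 - <<'E'
from h import *
o=telemetry.get_obs();print(o,env.tip_reach)
for n in['scene','side']:
    c=optics.read_camera(n);cv2.imwrite(f'pics/{n}0.png',c['image']);print(n,c.keys(),c['fx'],c['cx'],c['cy'],np.round(c['cam_to_world'],3).tolist())
    for l in['stand','test_unit','hood_edge','toggle_pivot','nest','duct_mid','hold_down_hinge','hold_down_bar','glue_bottle']:
        for q in models.landmark_of(n,l)[:2]:
            r,cc=q['centre'];r*=420;cc*=560
            print(l,round(q['confidence'],2),round(r),round(cc),np.round(px2w(c,r,cc),3))
E
```

```text
pics
{'time_s': 0.0, 'qpos': array([ 0.80804308, 18.43815398, -4.01753645, 83.17591359,  1.29307975,
       78.540274  , -3.25933201]), 'joint_velocities': array([-0.03804981,  0.06178623,  0.00232763,  0.00110686,  0.0181203 ,
       -0.06507508, -0.01357895]), 'effort': array([-2.58547143e-04, -4.91284704e+01, -4.03903294e-01, -3.12526345e+01,
       -6.40594075e-02,  4.37659642e-02,  1.61017233e-04]), 'tool_pos': array([ 6.49419602e-01, -1.98098657e-05,  2.10963195e-01]), 'tool_rot': array([-178.27616182,   89.8907552 , -178.27224559]), 'force': array([ 0.00967037, -0.1105591 ,  0.73981883]), 'wrist_torque': array([ 0.02755428, -0.03653431,  0.06481822]), 'grip_width': 0.0867128247351035} 0.017
scene dict_keys(['image', 'range_z', 'fx', 'fy', 'cx', 'cy', 'cam_to_world']) 431.6669955193242 278.7826677582456 212.80404261179027 [[0.693, -0.434, 0.576, 1.197], [0.721, 0.428, -0.545, -0.797], [-0.01, 0.793, 0.609, 0.76], [0.0, 0.0, 0.0, 1.0]]
stand 0.83 253 237 [ 0.593 -0.36   0.076]
test_unit 0.51 241 379 [ 0.762 -0.026  0.011]
hood_edge 0.69 204 175 [ 0.479 -0.433  0.196]
nest 0.95 2
[... 190 characters left out ...]
 0.53 226 264 [ 0.509 -0.202  0.017]
glue_bottle 0.67 241 379 [ 0.762 -0.025  0.013]
side dict_keys(['image', 'range_z', 'fx', 'fy', 'cx', 'cy', 'cam_to_world']) 420.8875657474804 281.6828185951996 210.09477266000295 [[-0.161, -0.806, 0.569, 1.14], [0.987, -0.126, 0.101, -0.089], [-0.01, 0.578, 0.816, 0.951], [0.0, 0.0, 0.0, 1.0]]
stand 0.95 226 244 [ 0.561 -0.294  0.027]
hood_edge 0.74 149 195 [ 0.462 -0.424  0.193]
nest 0.61 214 282 [ 0.592 -0.186  0.15 ]
duct_mid 0.79 255 365 [0.586 0.025 0.005]
hold_down_hinge 0.6 217 270 [ 0.613 -0.211  0.161]
hold_down_bar 0.87 175 263 [ 0.622 -0.217  0.317]
glue_bottle 0.88 316 348 [ 0.774 -0.009  0.052]
glue_bottle 0.38 176 263 [ 0.623 -0.217  0.317]
```

View pics/scene0.png

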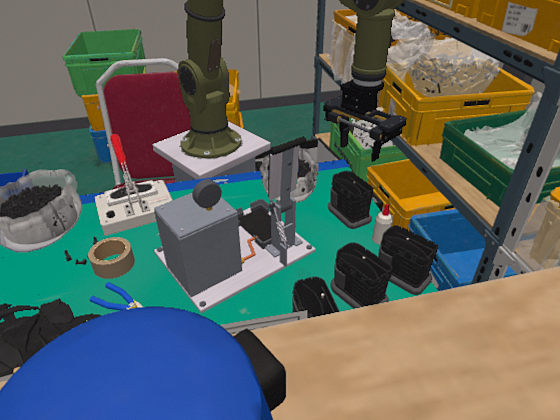

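View pics/side0.png

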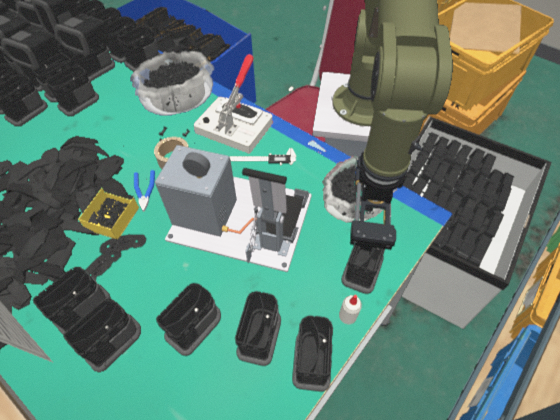

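```bash
python3 - <<'E'
from h import *
c=optics.read_camera('wrist');cv2.imwrite('pics/wrist0.png',c['image']);print(np.round(c['cam_to_world'],3).tolist())
np.set_printoptions(suppress=True)
# clouds: top planes
for n in['scene','side','wrist']:
    c=optics.read_camera(n);W,ok=cloud(c);np.save(f'{n}.npy',np.where(ok[...,None],W,np.nan))
    for l in ['duct_mid','glue_bottle','stand','hold_down']:
        for q in models.masks_of(n,l)[:3]:
            m=q['pixels']&ok;P=W[m]
            if len(P)<20: continue
            print(n,l,round(q['confidence'],2),len(P),np.round(np.percentile(P,[2,50,98],axis=0),3).tolist())
E
```

```text
[[1.0, 0.0, -0.0, 0.65], [-0.0, 0.96, 0.28, 0.077], [0.0, -0.28, 0.96, 0.385], [0.0, 0.0, 0.0, 1.0]]
scene duct_mid 0.74 1963 [[0.566, -0.026, 0.006], [0.636, -0.003, 0.075], [0.684, 0.06, 0.11]]
scene glue_bottle 0.91 456 [[0.724, -0.029, 0.002], [0.756, -0.022, 0.066], [0.772, 0.01, 0.113]]
scene glue_bottle 0.57 2047 [[0.558, -0.026, 0.0], [0.635, -0.003, 0.072], [0.684, 0.062, 0.11]]
scene stand 0.63 14339 [[0.428, -0.488, 0.006], [0.584, -0.379, 0.099], [0.647, -0.163, 0.301]]
scene hold_down 0.57 1790 [[0.586, -0.257, 0.141], [0.608, -0.227, 0.244], [0.625, -0.179, 0.319]]
side duct_mid 0.7 1472 [[0.58, -0.024, 0.002], [0.67, 0.016, 0.037], [0.692, 0.058, 0.111]]
side glue_bottle 0.92 483 [[0.744, -0.027, 0.002], [0.767, -0.009, 0.073], [0.776, 0.012, 0.114]]
side stand 0.8 12855 [[0.425, -0.48, 0.008], [0.586, -0.339, 0.082], [0.651, -0.155, 0.314]]
side hold_down 0.96 1575 [[0.592, -0.254, 0.136], [0.613, -0.213, 0.247], [0.628, -0.177, 0.319]]
wrist duct_mid 0.86 10958 [[0.566, -0.017, 0.004], [0.62, 0.019, 0.063], [0.681, 0.066, 0.11]]
wrist duct_mid 0.51 4368 [[0.491, -0.239, 0.011], [0.574, -0.193, 0.016], [0.654, -0.171, 0.073]]
wrist glue_bottle 0.8 2021 [[0.732, -0.021, 0.001], [0.746, 0.002, 0.079], [0.769, 0.016, 0.117]]
wrist stand 0.64 4481 [[0.491, -0.238, 0.011], [0.577, -0.192, 0.016], [0.653, -0.168, 0.075]]
wrist hold_down 0.5 4565 [[0.491, -0.239, 0.011], [0.574, -0.192, 0.016], [0.655, -0.17, 0.074]]
```

View pics/wrist0.png

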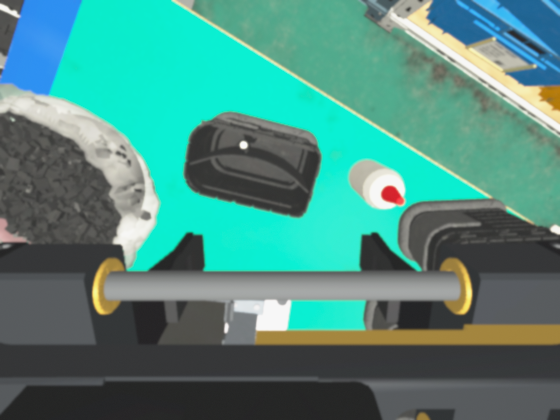

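```bash
python3 - <<'E'
from h import *
np.set_printoptions(suppress=True,precision=4)
W=np.concatenate([np.load(f'{n}.npy').reshape(-1,3) for n in['scene','side','wrist']]);W=W[~np.isnan(W[:,0])]
def box(lo,hi,W=W): return W[((W>lo)&(W<hi)).all(1)]
# duct: rim and flange
def rect(P,name):
    (c,s,a)=cv2.minAreaRect((P[:,:2]*1000).astype(np.float32)); print(name,len(P),np.round(c,1),np.round(s,1),round(a,2))
for n in['scene','side','wrist']:
    A=np.load(f'{n}.npy').reshape(-1,3);A=A[~np.isnan(A[:,0])]
    rect(box([.54,-.05,.104],[.70,.09,.116],A),n+' duct rim')
    rect(box([.54,-.05,.003],[.70,.09,.014],A),n+' flange')
    rect(box([.38,-.5,.176],[.62,-.28,.192],A),n+' unit roof')
    rect(box([.38,-.53,.007],[.70,-.12,.016],A),n+' plate')
    rect(box([.56,-.30,.295],[.66,-.1,.33],A),n+' bar')
    g=box([.70,-.05,.02],[.80,.04,.08],A)
    rect(g,n+' glue')
# fit glue bottle circle
g=box([.70,-.05,.02],[.80,.04,.07])
from scipy.optimize import least_squares
f=least_squares(lambda p:np.hypot(g[:,0]-p[0],g[:,1]-p[1])-.021,[.755,-.005],loss='soft_l1',f_scale=.002);print('glue',f.x)
E
```

```text
scene duct rim 215 [621.4  20. ] [ 73.  119.8] 78.31
scene flange 181 [617.2   8.4] [163.5 119.5] 17.49
scene unit roof 489 [ 553.7 -448.5] [186.9  94.3] 41.05
scene plate 3010 [ 521.7 -316.4] [335.  253.7] 83.44
scene bar 336 [ 615.6 -217.7] [91.5 26.4] 76.77
scene glue 259 [756.7 -17. ] [42.  22.8] 25.95
side duct rim 102 [652.1  15.1] [69.2 62.2] 78.37
side flange 384 [619.8  20.2] [153.7 139.4] 0.07
side unit roof 370 [ 528.6 -412.5] [141.9 127.1] 83.19
side plate 3789 [ 522.4 -314.1] [334.4 251. ] 83.11
side bar 395 [ 619.4 -217. ] [89.3 16.3] 83.27
side glue 233 [762.1  -8.4] [41.6 29.4] 70.55
wrist duct rim 1292 [622.6  23.3] [ 67.4 116.4] 75.95
wrist flange 2156 [626.9  30.1] [ 66.8 123.2] 75.93
wrist unit roof 0 [0. 0.] [0. 0.] 0.0
wrist plate 1931 [ 569.4 -206.7] [184.7  69.9] 0.4
wrist bar 0 [0. 0.] [0. 0.] 0.0
wrist glue 870 [748.5  -0.5] [42.6 31. ] 50.86
glue [ 0.7534 -0.0049]
```

```bash
cat >> h.py <<'E'
def down(ycam):  # orientation: tool x down, tool y-axis sign such that camera side points at world yaw ycam(deg)
    a=np.radians(ycam);y=CS*np.array([np.cos(a),np.sin(a),0]);x=np.array([0,0,-1.]);return R.from_matrix(np.stack([x,y,np.cross(x,y)],1))
CS=1
def row(pt,Rt):
    o,p,Rc=pose();d=Rc.inv().apply(np.array(pt)-p)*1000;w=(Rc.inv()*Rt).as_rotvec()
    print('shift',np.round(d,1),'turn',np.round(w,3),'deg',np.degrees(np.linalg.norm(w)).round(1),'rows>=',np.linalg.norm(d)/41.7,np.degrees(np.linalg.norm(w))/7.16)
E
python3 - <<'E'
from h import *
o,p,Rc=pose();c=optics.read_camera('wrist')
print(np.round(Rc.as_matrix(),3)); print(Rc.inv().apply(c['cam_to_world'][:3,3]-p),np.round(Rc.inv().as_matrix()@c['cam_to_world'][:3,:3],3))
a=np.radians(-13.2)
# rim walls precise: use wrist and scene rim outlines in duct frame
for n in['scene','wrist','side']:
    A=np.load(f'{n}.npy').reshape(-1,3);A=A[~np.isnan(A[:,0])]
    A=A[(abs(A[:,0]-.622)<.08)&(abs(A[:,1]-.022)<.07)]
    for lo,hi in((.05,.095),(.104,.116),):
        B=A[(A[:,2]>lo)&(A[:,2]<hi)]
        d=B[:,:2]-[.622,.022];u=d@[np.cos(a),np.sin(a)];v=d@[-np.sin(a),np.cos(a)]
        print(n,lo,len(B),np.round(np.percentile(u,[1,5,95,99])*1e3,1),np.round(np.percentile(v,[1,5,95,99])*1e3,1), 'top',B[:,2].max())
E
```

```text
[[ 0. -0.  1.]
 [-0.  1.  0.]
 [-1. -0.  0.]]
[-0.17265631  0.07713462  0.00020869] [[-0.    0.28 -0.96]
 [-0.    0.96  0.28]
 [ 1.    0.   -0.  ]]
scene 0.05 807 [-56.8 -49.6  57.1  58.6] [-37.6 -35.6  30.2  32. ] top 0.09499045258475325
scene 0.104 215 [-59.1 -57.8  58.2  58.9] [-37.2 -35.8  31.8  33.1] top 0.11288509222438203
wrist 0.05 3740 [-55.3 -54.5  55.2  55.9] [-30.  -29.4  35.3  37.1] top 0.09498155961127014
wrist 0.104 1292 [-57.4 -56.4  57.3  58.2] [-32.1 -31.3  34.7  35.2] top 0.11256748746551243
side 0.05 420 [-16.9 -10.4  60.7  62.1] [-32.1 -30.3  29.8  31.9] top 0.09490373235660066
side 0.104 102 [ 3.7 12.8 61.2 62. ] [-33.6 -33.   32.6  33. ] top 0.113402828721616
```

```bash
python3 -m pendant '[[87,[0,22,-28],[-1.34,0,0]],[87,[0,22,-28],[-1.34,0,0]],[87,[0,22,-28],[-1.34,0,0]],[87,[0,22,-28],[-1.34,0,0]],[87,[0,22,-28],[-1.34,0,0]],[87,[0,22,-28],[-1.34,0,0]],[87,[0,22,-28],[-1.34,0,0]],[87,[0,22,-28],[-1.34,0,0]],[87,[0,22,-28],[-1.34,0,0]],[87,[0,22,-28],[-1.34,0,0]]]' 20; python3 - <<'E'
from h import *
row([.622,.022,.2],down(166.8))
c=optics.read_camera('wrist');cv2.imwrite('pics/w1.png',c['image'])
E
```

```text
time_s: 2.68
tool_pos: [0.622, 0.022, 0.2121]
tool_rot: [-86.9, 90.0, -15.0]
force: [1.0, 0.5, 0.1]
grip_width: 0.0869
shift [12.1  0.   0. ] turn [-0.084  0.     0.   ] deg 4.8 rows>= 0.29029429605626567 0.6741102518732205
```

View pics/w1.png

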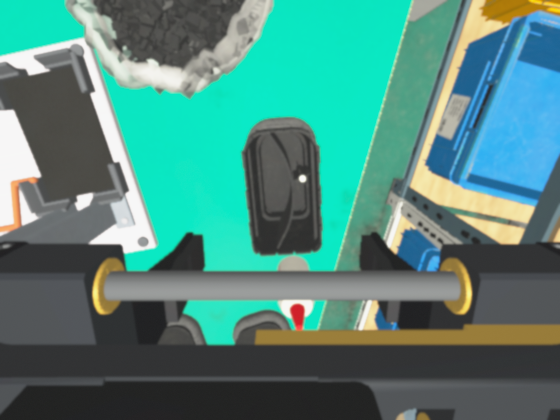

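```bash
python3 - <<'E'
from h import *
c=optics.read_camera('wrist');W,ok=cloud(c);np.save('w1.npy',np.where(ok[...,None],W,np.nan));A=W[ok]
def rect(P,name):
    (cc,s,a)=cv2.minAreaRect((P[:,:2]*1000).astype(np.float32)); print(name,len(P),np.round(cc,1),np.round(s,1),round(a,2))
B=A[(abs(A[:,0]-.622)<.08)&(abs(A[:,1]-.022)<.07)]
rect(B[(B[:,2]>.104)&(B[:,2]<.116)],'rim');rect(B[(B[:,2]>.05)&(B[:,2]<.095)],'body')
for q in models.landmark_of('wrist','nest')[:2]:
    r,k=q['centre'];print('nest',q['confidence'],px2w(c,r*420,k*560))
# guides tops in stand frame
a=np.radians(-6.7);X=np.array([np.cos(a),np.sin(a)]);Y=np.array([-X[1],X[0]])
for nm,S in(('w1',A),('scene',np.load('scene.npy').reshape(-1,3)),('side',np.load('side.npy').reshape(-1,3)),('wrist',np.load('wrist.npy').reshape(-1,3))):
    S=S[~np.isnan(S[:,0])]
    d=S[:,:2]-[.511,-.204];u=d@X;v=d@Y
    m=(S[:,2]>.030)&(S[:,2]<.042)&(abs(u)<.1)&(abs(v)<.07)
    print(nm,m.sum())
    for su in(-1,1):
        for sv in(-1,1):
            k=m&(u*su>0)&(v*sv>0)
            if k.sum()>8: print(su,sv,k.sum(),np.round(np.percentile(u[k],[2,98])*1e3,1),np.round(np.percentile(v[k],[2,98])*1e3,1))
E
```

```text
rim 1122 [622.9  23.3] [ 66.9 116.8] 75.7
body 2821 [620.9  24.6] [ 67.8 117.7] 75.85
nest 0.91 [ 0.50155801 -0.2022597   0.01569829]
w1 2059
-1 -1 149 [-89.5 -81. ] [-28.2 -11.3]
-1 1 651 [-89.6 -48.3] [17.7 58.7]
1 -1 696 [30.7 76.9] [-63.9 -13.3]
1 1 563 [33.6 98.1] [18.2 58.1]
scene 208
-1 -1 29 [-91.6 -66.3] [-41.2 -15.7]
-1 1 94 [-90.7 -48.3] [14.5 55.1]
1 -1 82 [29.  96.9] [-65.8 -26.6]
side 189
-1 1 89 [-86.8 -45.9] [15.9 55.6]
1 -1 33 [36.6 74.1] [-67.  -16.3]
1 1 67 [38.2 91.6] [24.9 56.2]
wrist 281
1 1 281 [59.1 98.6] [21.8 54.7]
```

```bash
cat > ortho.py <<'E'
from h import *
def ortho(A,C,org,yaw,hu,hv,scale=4,fn='o'):
    a=np.radians(yaw);X=np.array([np.cos(a),np.sin(a)]);Y=np.array([-X[1],X[0]])
    d=A[:,:2]-org;u=d@X*1e3;v=d@Y*1e3
    H,Wd=int(2*hu*scale),int(2*hv*scale);im=np.zeros((H,Wd,3),np.uint8);
    r=((hu-u)*scale).astype(int);k=((hv-v)*scale).astype(int);m=(r>=0)&(r<H)&(k>=0)&(k<Wd)
    o=np.argsort(A[m][:,2])
    for rr,kk,cc in zip(r[m][o],k[m][o],C[m][o]): im[max(0,rr-2):rr+3,max(0,kk-2):kk+3]=cc
    for g in range(-200,201,20):
        if abs(g)<hu: cv2.line(im,(0,int((hu-g)*scale)),(Wd,int((hu-g)*scale)),(0,0,255) if g==0 else (120,120,0),1)
        if abs(g)<hv: cv2.line(im,(int((hv-g)*scale),0),(int((hv-g)*scale),H),(0,0,255) if g==0 else (120,120,0),1)
    cv2.imwrite(f'pics/{fn}.png',im)
E
python3 - <<'E'
from ortho import *
c=optics.read_camera('wrist');W,ok=cloud(c);A=W[ok]
z=np.clip((A[:,2])/.06*255,0,255).astype(np.uint8)
C=cv2.applyColorMap(z.reshape(-1,1),cv2.COLORMAP_JET)[:,0]
C=(C*.6+c['image'][ok]*.4).astype(np.uint8);k=A[:,2]<.1
ortho(A[k],C[k],np.array([.5047,-.2033]),-6.7,110,80,3,'nest_ortho')
E
```

```text
(no output)
```

View pics/nest_ortho.png

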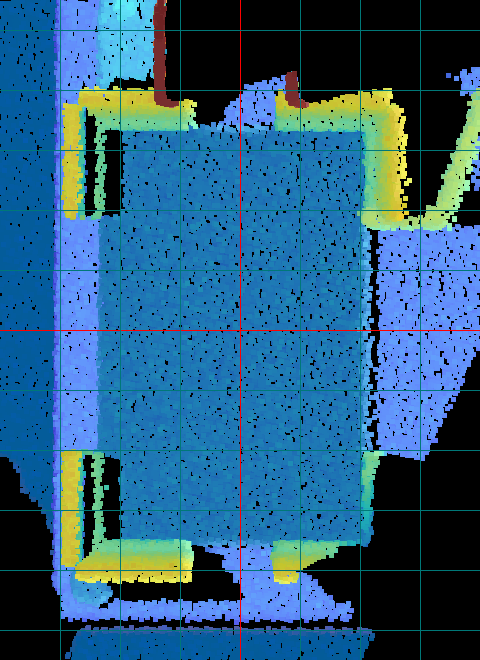

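```bash
python3 - <<'E'
from h import *
row([.6222,.0232,.093],down(165.9))
E
```

```text
shift [119.1   0.3   1.3] turn [-0.078  0.     0.   ] deg 4.5 rows>= 2.856368386106023 0.6274025643122467
```

```bash
python3 -m pendant '[[87,[0,0,1],[-0.078,0,0]],[87,[35,0,1],[-0.078,0,0]],[87,[75,0,1],[-0.078,0,0]],[87,[105,0,1],[-0.078,0,0]],[87,[119,0,1],[-0.078,0,0]],[87,[119,0,1],[-0.078,0,0]]]' 20; python3 -m pendant '[[60,[0,0,0],[0,0,0]],[60,[0,0,0],[0,0,0]],[60,[0,0,0],[0,0,0]],[60,[0,0,0],[0,0,0]],[60,[0,0,0],[0,0,0]]]' 20
```

```text
time_s: 3.38
tool_pos: [0.619, 0.0226, 0.0884]
tool_rot: [107.0, 89.5, -177.1]
force: [-0.5, -0.3, -0.7]
grip_width: 0.0868
time_s: 3.8
tool_pos: [0.6236, 0.023, 0.095]
tool_rot: [-75.5, 89.8, 0.5]
force: [-0.8, -0.1, 3.6]
grip_width: 0.0675
```

```bash
python3 -m pendant '[[55,[0,0,0],[0,0,0]],[55,[-20,0,0],[0,0,0]],[55,[-50,0,0],[0,0,0]],[55,[-80,0,0],[0,0,0]],[55,[-85,0,0],[0,0,0]],[55,[-85,0,0],[0,0,0]]]' 25; python3 - <<'E'
from h import *
row([.503,-.202,.18],down(173.3))
c=optics.read_camera('scene');W,ok=cloud(c)
cv2.imwrite('pics/s2.png',c['image'])
m=ok&(abs(W[...,0]-.622)<.09)&(abs(W[...,1]-.022)<.08)&(W[...,2]>.03)&(W[...,2]<.22)
z=W[m][:,2];print(np.histogram(z,20))
E
```

```text
time_s: 4.3
tool_pos: [0.624, 0.0231, 0.181]
tool_rot: [-74.9, 89.7, 1.2]
force: [-0.3, -0.2, -1.5]
grip_width: 0.0671
shift [   0.3   63.3 -247.6] turn [-0.126  0.001  0.005] deg 7.2 rows>= 6.128367068650168 1.0089289711354978
(array([ 68, 131, 185,  93,  80,  87,  89,  81,  90,  89, 100, 127, 136,
       199, 201, 173, 140,  36,  32,  41]), array([0.08713473, 0.09376668, 0.10039863, 0.10703058, 0.11366253,
       0.12029448, 0.12692644, 0.13355839, 0.14019034, 0.14682229,
       0.15345424, 0.16008619, 0.16671814, 0.17335009, 0.17998204,
       0.18661399, 0.19324594, 0.19987789, 0.20650984, 0.21314179,
       0.21977375]))
```

View pics/s2.png

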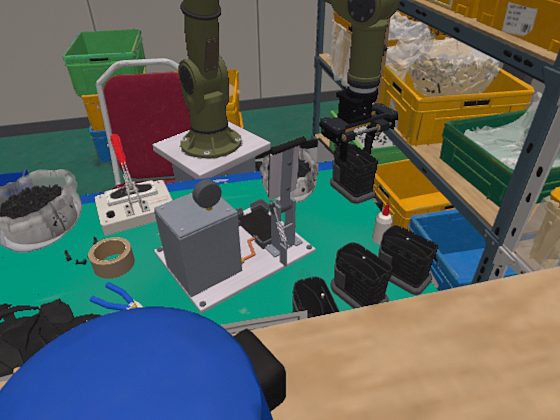

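```bash
python3 -m pendant '[[55,[0,20,-10],[0,0,0]],[55,[0,45,-30],[-0.03,0,0]],[55,[0,63,-60],[-0.06,0,0]],[55,[0,63,-95],[-0.1,0,0]],[55,[0,63,-130],[-0.126,0,0.005]],[55,[0,63,-165],[-0.126,0,0.005]],[55,[0,63,-200],[-0.126,0,0.005]],[55,[0,63,-230],[-0.126,0,0.005]],[55,[0,63,-247],[-0.126,0,0.005]],[55,[0,63,-247],[-0.126,0,0.005]]]'; python3 -m pendant '[[55,[0,0,0],[0,0,0]],[55,[0,0,0],[0,0,0]]]'; python3 - <<'E'
from ortho import *
row([.5044,-.2022,.18],down(173.3))
c=optics.read_camera('side');cv2.imwrite('pics/side3.png',c['image'])
c=optics.read_camera('scene');cv2.imwrite('pics/scene3.png',c['image'])
c=optics.read_camera('wrist');W,ok=cloud(c);A=W[ok];np.save('w3.npy',A);cv2.imwrite('pics/w3.png',c['image'])
E
```

```text
time_s: 5.18
tool_pos: [0.4984, -0.2071, 0.1757]
tool_rot: [99.0, 89.5, -178.1]
force: [-1.0, -0.5, -1.1]
grip_width: 0.0671
time_s: 5.35
tool_pos: [0.5013, -0.2002, 0.1766]
tool_rot: [76.3, 89.6, 159.6]
force: [0.0, 1.0, -1.6]
grip_width: 0.0674
shift [-3.5 -3.3 -1.6] turn [ 0.001  0.002 -0.007] deg 0.4 rows>= 0.12083721072098988 0.06113329119318251
```

View pics/w3.png

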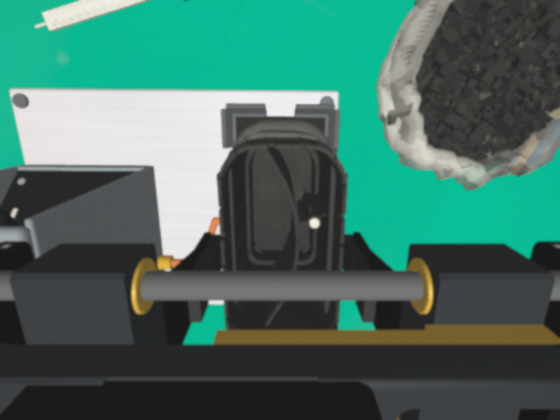

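View pics/side3.png

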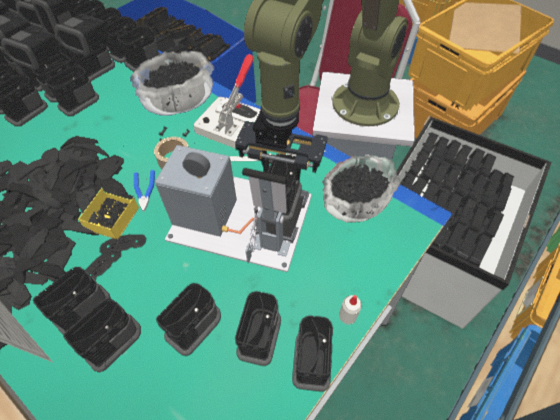

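```bash
python3 - <<'E'
from ortho import *
o,p,Rc=pose();A=np.load('w3.npy');n0=np.array([.503,-.202])
a=np.radians(-6.7);X=np.array([np.cos(a),np.sin(a)]);Y=np.array([-X[1],X[0]])
d=A[:,:2]-n0;u=d@X*1e3;v=d@Y*1e3;z=A[:,2]
print('tcp u,v',(p[:2]-n0)@X*1e3,(p[:2]-n0)@Y*1e3)
k=(z>.183)&(z<.2)&(abs(u)<80)&(abs(v)<45);
print('rim',k.sum(),z[k].max());
for lo in(-60,-40,-20):
    q=k&(u>lo)&(u<lo+15);
    if q.sum()>10: print(lo,np.round(np.percentile(v[q],[1,99]),1))
print('rim front',np.percentile(u[k],[0.5,2]))
k=(z>.068)&(z<.105)&(abs(u)<90)&(abs(v)<55);print('flange',k.sum(),np.round([np.percentile(u[k],[1]),*np.percentile(v[k],[1,99])] if k.sum()>10 else 0,1) if 0 else (np.percentile(u[k],1),np.percentile(v[k],[1,99])) )
k=(z>.030)&(z<.042)&(u<-40)&(u>-100)&(abs(v)<70)
for s in(-1,1):
    q=k&(v*s>0);print('guide',s,q.sum(),np.round(np.percentile(u[q],[1,99]),1),np.round(np.percentile(v[q],[1,99]),1))
E
```

```text
tcp u,v -1.1758058673451321 1.9064293105634773
rim 3423 0.19996556151320832
-60 [-28.9  33.4]
-40 [-32.6  35.8]
-20 [-39.9  44.3]
rim front [-60.3797507  -60.21141267]
flange 6240 (np.float64(-67.75382085711388), array([-27.42245699,  30.88517994]))
guide -1 774 [-82.1 -41.1] [-56.2 -14.1]
guide 1 756 [-81.4 -41. ] [15.3 57.2]
```

```bash
python3 - <<'E'
from h import *
print(pose()[1]);row([.5033,-.2012,.14],down(173.3))
E
```

```text
[ 0.50205465 -0.19996941  0.1775308 ]
shift [37.5 -1.6 -1.1] turn [ 0.003  0.001 -0.006] deg 0.4 rows>= 0.9009978959289242 0.051626812137956966
```

```bash
python3 -m pendant '[[55,[8,-1.5,-1],[0.003,0,-0.006]],[55,[20,-1.5,-1],[0.003,0,-0.006]],[55,[30,-1.5,-1],[0.003,0,-0.006]],[55,[35,-1.5,-1],[0.003,0,-0.006]],[55,[35,-1.5,-1],[0.003,0,-0.006]],[55,[35,-1.5,-1],[0.003,0,-0.006]]]'; python3 - <<'E'
from ortho import *
c=optics.read_camera('wrist');W,ok=cloud(c);A=W[ok];cv2.imwrite('pics/w4.png',c['image'])
o,p,Rc=pose();n0=np.array([.503,-.202]);print(p,o['force'])
a=np.radians(-6.7);X=np.array([np.cos(a),np.sin(a)]);Y=np.array([-X[1],X[0]])
d=A[:,:2]-n0;u=d@X*1e3;v=d@Y*1e3;z=A[:,2]
print('tcp u,v',(p[:2]-n0)@X*1e3,(p[:2]-n0)@Y*1e3)
h=p[2]+.01
k=(z>h)&(z<h+.012)&(u<-20)&(u>-80)&(abs(v)<45)
q=k&(u>-42)&(u<-28);print(np.percentile(v[q],[1,99]),np.percentile(u[k],[.5,2]))
k=(z>h-.112)&(z<h-.08)&(u<-40)&(u>-78)&(abs(v)<40);print(np.percentile(u[k],1))
k=(z>.030)&(z<.042)&(u<-40)&(u>-100)&(abs(v)<70)
for s in(-1,1):
    q=k&(v*s>0);print('guide',s,q.sum(),np.round(np.percentile(u[q],[1,99]),1),np.round(np.percentile(v[q],[1,99]),1))
row([.5033,-.2012,.113],down(173.3))
E
```

```text
time_s: 6.0
tool_pos: [0.5026, -0.2026, 0.1424]
tool_rot: [24.3, 90.0, 107.4]
force: [-0.4, -0.7, -0.7]
grip_width: 0.0672
[ 0.50308649 -0.20283681  0.14301   ] [-0.15356035  0.92915685 -0.672373  ]
tcp u,v 0.1835352269918375 -0.8210031197470118
[-33.33644948  32.85423058] [-59.37792072 -59.12969279]
-66.97871000806182
guide -1 980 [-81.7 -41. ] [-56.3 -14. ]
guide 1 975 [-81.5 -40.8] [15.3 57.2]
shift [30.   0.   1.6] turn [-0.003  0.     0.001] deg 0.2 rows>= 0.720751994438181 0.02412240834174256
```

View pics/w4.png

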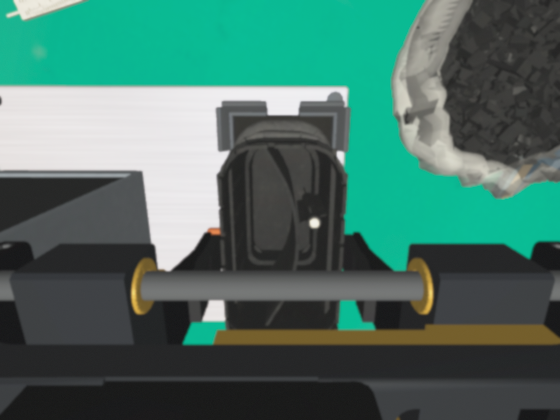

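```bash
python3 -m pendant '[[55,[8,0,1],[0,0,0]],[55,[16,0,1],[0,0,0]],[55,[22,0,1],[0,0,0]],[55,[26,0,1],[0,0,0]],[55,[28,0,1],[0,0,0]],[55,[30,0,1],[0,0,0]],[55,[30,0,1],[0,0,0]]]'; python3 -m pendant '[[55,[1,0,0],[0,0,0]],[55,[1,0,0],[0,0,0]]]'
```

```text
time_s: 6.63
tool_pos: [0.503, -0.2018, 0.1127]
tool_rot: [-54.2, 90.0, 28.9]
force: [-0.8, 0.2, -0.9]
grip_width: 0.0673
time_s: 6.8
tool_pos: [0.5033, -0.2019, 0.1122]
tool_rot: [-82.5, 89.9, 0.6]
force: [0.1, -0.6, -1.2]
grip_width: 0.0674
```

Nearly down, no contact yet; a bit lower, then release and rise.

```bash
python3 -m pendant '[[55,[1,0,0],[0,0,0]],[55,[1.5,0,0],[0,0,0]],[55,[1.5,0,0],[0,0,0]],[55,[1.5,0,0],[0,0,0]]]';  python3 -m pendant '[[87,[0,0,0],[0,0,0]],[87,[0,0,0],[0,0,0]],[87,[0,0,0],[0,0,0]],[87,[0,0,0],[0,0,0]]]'; python3 -m pendant '[[87,[-20,0,0],[0,0,0]],[87,[-55,0,0],[0,0,0]],[87,[-80,0,0],[0,0,0]],[87,[-80,0,0],[0,0,0]]]';  python3 - <<'E'
from ortho import *
c=optics.read_camera('wrist');W,ok=cloud(c);A=W[ok];cv2.imwrite('pics/w5.png',c['image'])
o,p,Rc=pose();n0=np.array([.503,-.202]);print(p,o['force'])
a=np.radians(-6.7);X=np.array([np.cos(a),np.sin(a)]);Y=np.array([-X[1],X[0]])
d=A[:,:2]-n0;u=d@X*1e3;v=d@Y*1e3;z=A[:,2]
k=(z>.118)&(z<.14)&(abs(u)<80)&(abs(v)<50);P=np.stack([u[k],v[k]],1).astype(np.float32);print(cv2.minAreaRect(P),np.percentile(z[k],[50,90,99]))
c=optics.read_camera('side');cv2.imwrite('pics/side5.png',c['image'])
E
```

```text
time_s: 7.13
tool_pos: [0.5033, -0.202, 0.111]
tool_rot: [-86.4, 89.9, -3.3]
force: [-0.8, 0.5, 2.7]
grip_width: 0.0676
time_s: 7.47
tool_pos: [0.5032, -0.2017, 0.1105]
tool_rot: [-71.8, 89.9, 11.4]
force: [0.4, 0.4, 0.3]
grip_width: 0.084
time_s: 7.8
tool_pos: [0.5064, -0.203, 0.1965]
tool_rot: [-100.9, 89.4, -17.8]
force: [-0.1, -0.7, 0.7]
grip_width: 0.0871
[ 0.50518801 -0.20254333  0.19388936] [ 0.12191501 -0.44018063 -0.46367711]
((-0.041431427001953125, 0.169677734375), (69.71144104003906, 117.07181549072266), 89.88401794433594) [0.12493288 0.12658667 0.12737634]
```

View pics/w5.png

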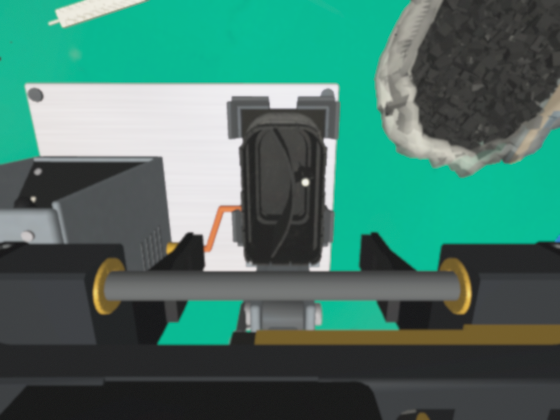

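```bash
python3 - <<'E'
from ortho import *
n0=np.array([.503,-.202])
a=np.radians(-6.7);X=np.array([np.cos(a),np.sin(a)]);Y=np.array([-X[1],X[0]])
for n in['scene','side']:
    A=np.load(n+'.npy').reshape(-1,3);A=A[~np.isnan(A[:,0])];d=A[:,:2]-n0;u=d@X*1e3;v=d@Y*1e3;z=A[:,2]
    for lo,hi in((.30,.33),(.27,.295),(.2,.26)):
        k=(z>lo)&(z<hi)&(u>50)&(u<160)&(abs(v)<70);print(n,lo,k.sum(),np.round(np.percentile(u[k],[1,50,99]),1),np.round(np.percentile(v[k],[1,50,99]),1),z[k].max())
tgt=n0+.165*X
row([*tgt,.385],down(173.3));row([*(n0+.160*X),.31],down(173.3))
E
```

```text
scene 0.3 298 [108.9 118.4 122.8] [-47.4  -6.9  40.9] 0.32007035664133693
scene 0.27 290 [ 93.5 105.4 118.4] [-41.5 -13.4  34. ] 0.2948059821769818
scene 0.2 624 [ 87.5 101.4 115.6] [-41.8 -13.6  34.8] 0.2599999807160238
side 0.3 378 [110.2 120.8 125. ] [-45.    0.1  43.1] 0.32216774461576636
side 0.27 203 [105.1 108.5 122.2] [-38.8   1.9  36.6] 0.29494590167896173
side 0.2 517 [ 99.6 104.8 118.1] [-39.    5.2  37. ] 0.2599795226141316
shift [-192.7 -164.9    0.4] turn [-0.003 -0.     0.004] deg 0.3 rows>= 6.081612465995255 0.036742274322540326
shift [-117.7 -159.6    0.4] turn [-0.003 -0.     0.004] deg 0.3 rows>= 4.755704483201306 0.036742274322540326
```

```bash
python3 -m pendant '[[0,[-35,0,0],[0,0,0]],[0,[-75,0,0],[0,0,0]],[0,[-115,0,0],[0,0,0]],[0,[-155,0,0],[0,0,0]],[0,[-193,0,0],[0,0,0]],[0,[-193,-35,0],[0,0,0]],[0,[-193,-75,0],[0,0,0]],[0,[-193,-115,0],[0,0,0]],[0,[-193,-150,0],[0,0,0]],[0,[-193,-165,0],[0,0,0]]]' 20; python3 -m pendant '[[0,[0,0,0],[0,0,0]],[0,[0,0,0],[0,0,0]]]'; python3 - <<'E'
from ortho import *
n0=np.array([.503,-.202])
a=np.radians(-6.7);X=np.array([np.cos(a),np.sin(a)])
row([*(n0+.160*X),.31],down(173.3))
c=optics.read_camera('side');cv2.imwrite('pics/side6.png',c['image'])
E
```

```text
time_s: 8.73
tool_pos: [0.6699, -0.2209, 0.3784]
tool_rot: [61.0, 89.7, 144.3]
force: [0.5, 0.2, -0.8]
grip_width: 0.0285
time_s: 8.9
tool_pos: [0.6668, -0.2213, 0.3804]
tool_rot: [72.5, 89.8, 155.6]
force: [-0.5, 0.3, -0.2]
grip_width: 0.0148
shift [70.4  4.7 -0. ] turn [-0.002  0.001 -0.004] deg 0.3 rows>= 1.691778383767076 0.03773045396902098
```

View pics/side6.png

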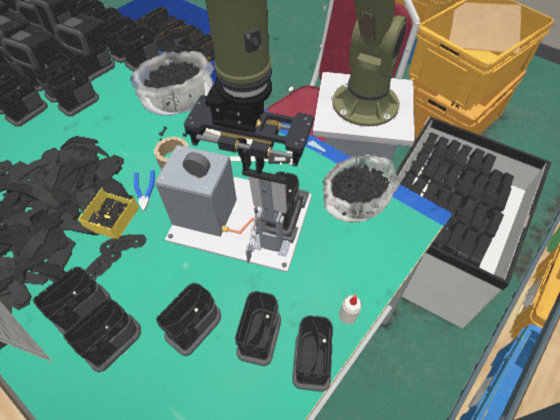

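```bash
python3 -m pendant '[[0,[30,0,0],[0,0,0]],[0,[60,0,0],[0,0,0]],[0,[70,0,0],[0,0,0]],[0,[70,0,0],[0,0,0]],[0,[70,5,0],[0,0,0]],[0,[70,12,0],[0,0,0]],[0,[70,20,0],[0,0,0]],[0,[70,28,0],[0,0,0]],[0,[70,36,0],[0,0,0]]]'; python3 - <<'E'
from ortho import *
c=optics.read_camera('side');cv2.imwrite('pics/side7.png',c['image'][100:300,150:350].repeat(3,0).repeat(3,1))
E
```

```text
time_s: 9.7
tool_pos: [0.6304, -0.2173, 0.3152]
tool_rot: [-93.6, 89.8, -10.4]
force: [0.3, -0.3, 0.0]
grip_width: 0.0006
```

View pics/side7.png

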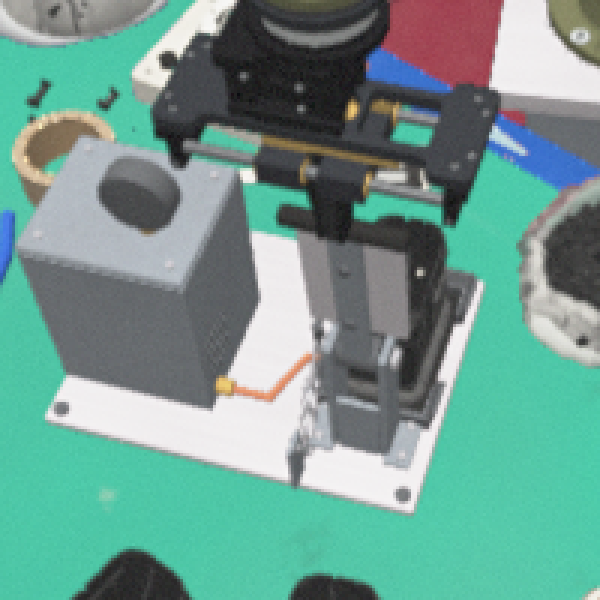

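```bash
python3 -m pendant '[[0,[0,10,0],[0,0,0]],[0,[0,20,0],[0,0,0]],[0,[0,30,0],[0,0,0]],[0,[0,40,2],[0,0,0]],[0,[2,50,0],[0,0,0]],[0,[4,60,0],[0,0,0]],[0,[7,70,0],[0,0,0]],[0,[10,80,0],[0,0,0]]]'; python3 -m pendant '[[0,[4,8,0],[0,0,0]],[0,[8,16,0],[0,0,0]],[0,[13,24,0],[0,0,0]],[0,[18,32,0],[0,0,0]],[0,[24,40,0],[0,0,0]]]'; python3 - <<'E'
from ortho import *
c=optics.read_camera('side');cv2.imwrite('pics/side8.png',c['image'][100:300,150:350].repeat(3,0).repeat(3,1))
E
```

```text
time_s: 10.42
tool_pos: [0.551, -0.2077, 0.3041]
tool_rot: [-89.4, 89.9, -6.2]
force: [-0.0, 0.6, -0.0]
grip_width: 0.0004
time_s: 10.83
tool_pos: [0.5115, -0.2029, 0.2801]
tool_rot: [-91.4, 89.9, -8.2]
force: [-0.2, 0.9, -0.1]
grip_width: 0.0005
```

View pics/side8.png

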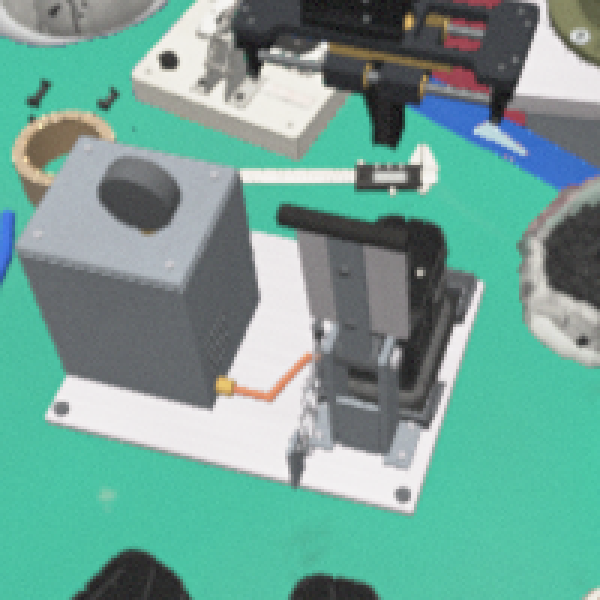

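```bash
python3 - <<'E'
from ortho import *
o,p,Rc=pose();print(p,o['tool_rot'])
for n in['side','scene']:
    c=optics.read_camera(n);cv2.imwrite(f'pics/{n}9.png',c['image'])
    M=np.linalg.inv(c['cam_to_world'])
    for q in(p,p+Rc.apply([.017,0,0]),[.618,-.217,.312]):
        x=M@np.r_[q,1];print(n,c['cx']+c['fx']*x[0]/-x[2],c['cy']+c['fy']*x[1]/x[2])
    W,ok=cloud(c)
    m=ok&(np.linalg.norm(W-p,axis=-1)<.06);print(np.percentile(W[m],[1,50,99],axis=0))
    n0=np.array([.503,-.202]);a=np.radians(-6.7);X=np.array([np.cos(a),np.sin(a)]);u=(W[...,:2]-n0)@X
    k=ok&(W[...,2]>.29)&(W[...,2]<.33)&(abs(u-.115)<.03);print('bar',k.sum(),np.percentile(u[k],[2,98]),W[k][:,2].max())
E
```

```text
[ 0.50957312 -0.20283573  0.27887268] [ 68.80623426  89.95806699 151.90343846]
side 280.16564592061667 148.41555652056752
side 280.27129698529467 153.7653054336399
side 263.90366429604705 175.62591684839998
[[ 0.50506644 -0.21742341  0.29036869]
 [ 0.52125068 -0.20517446  0.31503382]
 [ 0.52535056 -0.19345977  0.33604994]]
bar 410 [0.11029762 0.12450097] 0.32170728533972803
scene 260.3690496579233 139.91527864302324
scene 260.6282289205357 146.33292656918155
scene 288.777477866417 145.3221281082814
[[ 0.4980219  -0.21921649  0.29086709]
 [ 0.51801715 -0.21079401  0.31623801]
 [ 0.52232054 -0.19334567  0.33740198]]
bar 389 [0.10267202 0.12178942] 0.3206301740976288
```

View pics/scene9.png

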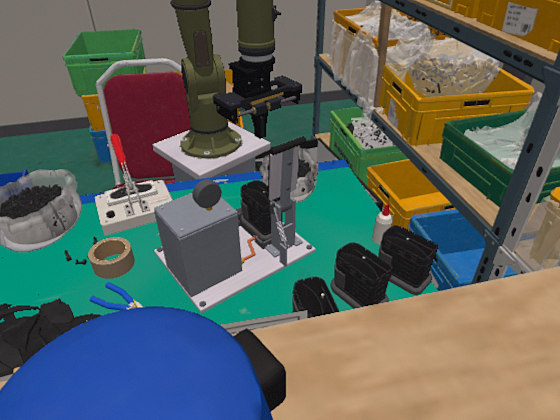

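```bash
python3 - <<'E'
from ortho import *
o,p,Rc=pose()
out=[]
for n in['side','scene']:
    c=optics.read_camera(n)
    M=np.linalg.inv(c['cam_to_world']);im=c['image'].copy()
    cc=[]
    for s,col in((0,(0,0,255)),(.017,(0,255,255))):
        x=M@np.r_[p+Rc.apply([s,0,0]),1];cc.append((c['cx']+c['fx']*x[0]/-x[2],c['cy']+c['fy']*x[1]/x[2]))
    x0,y0=int(cc[0][0])-40,int(cc[0][1])-50
    cr=cv2.resize(im[y0:y0+75,x0:x0+75],None,fx=5,fy=5,interpolation=cv2.INTER_CUBIC)
    for q,col in zip(cc,((0,0,255),(0,255,255))): cv2.circle(cr,(int((q[0]-x0)*5),int((q[1]-y0)*5)),4,col,-1)
    out.append(cr)
cv2.imwrite('pics/tip.png',np.hstack(out))
E
```

```text
(no output)
```

View pics/tip.png

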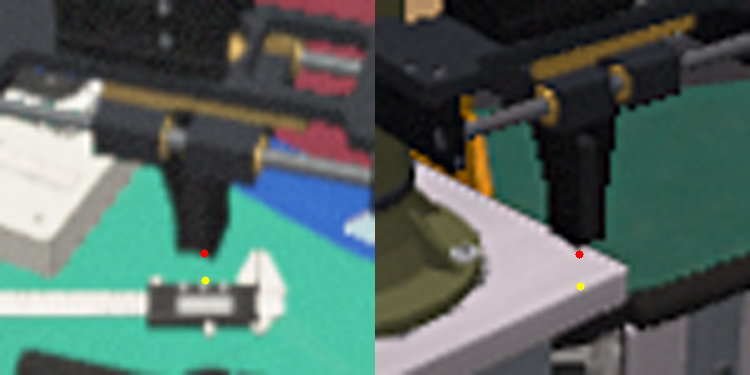

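```bash
cat > tip.py <<'E'
from ortho import *
import sys
o,p,Rc=pose();print(p,o['grip_width'])
out=[]
for n in['side','scene']:
    c=optics.read_camera(n)
    M=np.linalg.inv(c['cam_to_world']);im=c['image'].copy()
    W,ok=cloud(c);L=Rc.inv().apply((W-p).reshape(-1,3)).reshape(W.shape)
    k=ok&(abs(L[...,1])<.03)&(abs(L[...,2])<.07)&(L[...,0]<.03)&(L[...,0]>-.06)
    print(n,k.sum(),np.round(np.percentile(L[k],[1,99],axis=0),3).tolist())
    cc=[]
    for s,col in((0,(0,0,255)),(.017,(0,255,255))):
        x=M@np.r_[p+Rc.apply([s,0,0]),1];cc.append((c['cx']+c['fx']*x[0]/-x[2],c['cy']+c['fy']*x[1]/x[2]))
    x0,y0=int(cc[0][0])-40,int(cc[0][1])-50
    cr=cv2.resize(im[y0:y0+75,x0:x0+75],None,fx=5,fy=5,interpolation=cv2.INTER_CUBIC)
    for q,col in zip(cc,((0,0,255),(0,255,255))): cv2.circle(cr,(int((q[0]-x0)*5),int((q[1]-y0)*5)),4,col,-1)
    out.append(cr)
cv2.imwrite(f'pics/{sys.argv[1]}.png',np.hstack(out))
E
python3 tip.py tipc
python3 -m pendant '[[87,[0,0,0],[0,0,0]],[87,[0,0,0],[0,0,0]],[87,[0,0,0],[0,0,0]],[87,[0,0,0],[0,0,0]],[87,[0,0,0],[0,0,0]],[87,[0,0,0],[0,0,0]],[87,[0,0,0],[0,0,0]],[87,[0,0,0],[0,0,0]],[87,[0,0,0],[0,0,0]]]'; python3 tip.py tip2
```

```text
[ 0.51240954 -0.20297974  0.28027958] 0.0003999135847838102
side 184 [[-0.059, -0.015, -0.014], [-0.01, 0.007, 0.011]]
scene 243 [[-0.059, -0.012, -0.016], [-0.012, 0.011, 0.011]]
time_s: 11.93
tool_pos: [0.5119, -0.2029, 0.2796]
tool_rot: [-75.3, 89.9, 7.8]
force: [-0.0, -0.2, -0.4]
grip_width: 0.0524
[ 0.51190765 -0.2029049   0.27960907] 0.05235675650245473
side 231 [[-0.06, -0.015, -0.04], [-0.012, 0.009, 0.037]]
scene 335 [[-0.06, -0.012, -0.044], [-0.011, 0.011, 0.038]]
```

View pics/tip2.png

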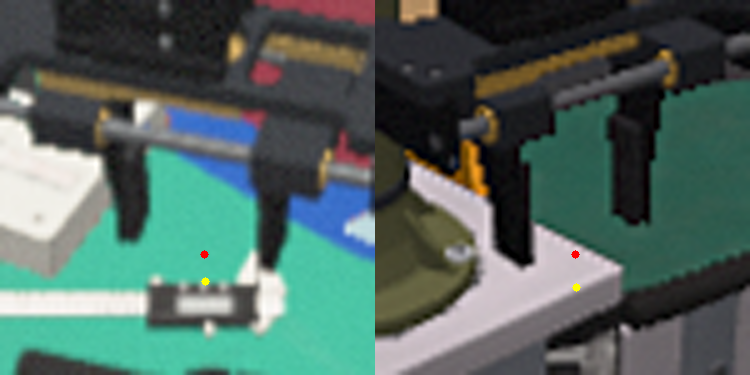

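```bash
python3 - <<'E'
from h import *
for n in['scene','side']:
    A=np.load(n+'.npy').reshape(-1,3);A=A[~np.isnan(A[:,0])]
    k=(abs(A[:,0]-.65)<.07)&(abs(A[:,1])<.03)&(A[:,2]>.15)&(A[:,2]<.27);print(n,k.sum(),np.percentile(A[k],[0,1,99],axis=0).round(3))
E
python3 -c "
from cell import env;print([x for x in dir(env) if not x.startswith('_')])"; python3 tip.py tipd
```

```text
scene 267 [[ 0.593 -0.016  0.223]
 [ 0.594 -0.015  0.224]
 [ 0.706  0.009  0.269]]
side 67 [[ 0.605 -0.012  0.222]
 [ 0.606 -0.012  0.222]
 [ 0.705  0.009  0.237]]
['PlanningError', 'sign_off', 'tip_reach']
[ 0.51191024 -0.20294523  0.27960771] 0.06065464489978689
side 226 [[-0.059, -0.015, -0.043], [-0.01, 0.006, 0.041]]
scene 326 [[-0.059, -0.012, -0.048], [-0.012, 0.012, 0.042]]
```

```bash
python3 - <<'E'
from ortho import *
o,p,Rc=pose()
for n in['side','scene']:
    c=optics.read_camera(n);W,ok=cloud(c);L=Rc.inv().apply((W-p).reshape(-1,3)).reshape(W.shape)*1e3
    k=ok&(abs(L[...,1])<120)&(abs(L[...,2])<130)
    for x in range(-200,0,10):
        q=k&(L[...,0]>=x)&(L[...,0]<x+10)
        if q.sum()>3: print(n,x,q.sum(),np.round(np.percentile(L[q][:,1:],[1,99],axis=0)).tolist())
E
```

```text
side -200 223 [[-38.0, -36.0], [9.0, 34.0]]
side -190 377 [[-40.0, -51.0], [12.0, 35.0]]
side -180 179 [[-41.0, -50.0], [-4.0, 16.0]]
side -170 11 [[-35.0, -30.0], [-22.0, 15.0]]
side -160 134 [[-27.0, -51.0], [-2.0, 15.0]]
side -150 146 [[-26.0, -51.0], [17.0, 16.0]]
side -140 220 [[-28.0, -50.0], [21.0, 16.0]]
side -130 1247 [[-39.0, -95.0], [32.0, 93.0]]
side -120 415 [[-40.0, -93.0], [19.0, 93.0]]
side -110 449 [[-41.0, -89.0], [18.0, 88.0]]
side -100 391 [[-41.0, -85.0], [25.0, 85.0]]
side -90 98 [[-41.0, -87.0], [-1.0, 85.0]]
side -80 10 [[-36.0, -82.0], [4.0, 72.0]]
side -70 23 [[-15.0, -49.0], [9.0, 29.0]]
side -60 49 [[-14.0, -50.0], [3.0, 45.0]]
side -50 63 [[-113.0, -48.0], [6.0, 44.0]]
side -40 361 [[-116.0, -45.0], [2.0, 43.0]]
side -30 89 [[-115.0, -45.0], [2.0, 43.0]]
side -20 68 [[-113.0, -43.0], [6.0, 42.0]]
side -10 88 [[-112.0, -38.0], [-84.0, 37.0]]
scene -200 196 [[-37.0, -37.0], [24.0, 29.0]]
scene -190 303 [[-38.0, -52.0], [34.0, 21.0]]
scene -180 205 [[-38.0, -53.0], [32.0, 13.0]]
scene -170 118 [[-23.0, -52.0], [21.0, 14.0]]
scene -160 192 [[-23.0, -53.0], [22.0, 15.0]]
scene -150 161 [[-24.0, -53.0], [20.0, 15.0]]
scene -140 207 [[-26.0, -53.0], [21.0, 15.0]]
scene -130 728 [[-37.0, -97.0], [35.0, 91.0]]
scene -120 370 [[-38.0, -97.0], [32.0, 88.0]]
scene -110 355 [[-38.0, -95.0], [33.0, 85.0]]
scene -100 386 [[-39.0, -90.0], [33.0, 81.0]]
scene -90 173 [[-38.0, -90.0], [36.0, 83.0]]
scene -80 33 [[-14.0, -66.0], [10.0, 51.0]]
scene -70 81 [[-12.0, -56.0], [12.0, 50.0]]
scene -60 80 [[-12.0, -53.0], [11.0, 47.0]]
scene -50 79 [[-107.0, -51.0], [12.0, 46.0]]
scene -40 291 [[-113.0, -49.0], [10.0, 44.0]]
scene -30 124 [[-112.0, -48.0], [12.0, 43.0]]
scene -20 158 [[-111.0, -48.0], [10.0, 43.0]]
scene -10 112 [[-109.0, -42.0], [-86.0, 34.0]]
```

```bash
python3 -m pendant '[[0,[-35,0,0],[0,0,0]],[0,[-65,0,0],[0,0,0]],[0,[-65,-30,0],[0,0,0]],[0,[-65,-70,0],[0,0,0]],[0,[-65,-110,0],[0,0,0]],[0,[-65,-145,0],[0,0,0]],[0,[-65,-155,0],[0,0,0]],[0,[-65,-155,0],[0,0,0]],[0,[-65,-155,0],[0,0,0]]]' 20; python3 -m pendant '[[0,[30,0,0],[0,0,0]],[0,[55,0,0],[0,0,0]],[0,[62,0,0],[0,0,0]],[0,[62,5,0],[0,0,0]],[0,[62,10,0],[0,0,0]],[0,[62,16,0],[0,0,0]],[0,[62,22,0],[0,0,0]],[0,[62,28,0],[0,0,0]],[0,[62,28,0],[0,0,0]]]';python3 tip.py tip3;  python3 - <<'E'
from ortho import *
c=optics.read_camera('side');cv2.imwrite('pics/side10.png',c['image'][100:300,150:350].repeat(3,0).repeat(3,1))
E
```

```text
time_s: 12.98
tool_pos: [0.6658, -0.2213, 0.3436]
tool_rot: [54.7, 89.9, 137.9]
force: [-0.1, -0.0, -0.0]
grip_width: 0.0323
time_s: 13.73
tool_pos: [0.6371, -0.2184, 0.2845]
tool_rot: [-98.6, 89.8, -15.5]
force: [0.3, 0.2, 0.8]
grip_width: 0.0003
[ 0.6371082  -0.21840329  0.28451534] 0.0003082493580949106
side 414 [[-0.055, -0.014, -0.037], [0.029, 0.03, 0.042]]
scene 639 [[-0.059, -0.012, -0.047], [0.028, 0.03, 0.04]]
```

View pics/side10.png

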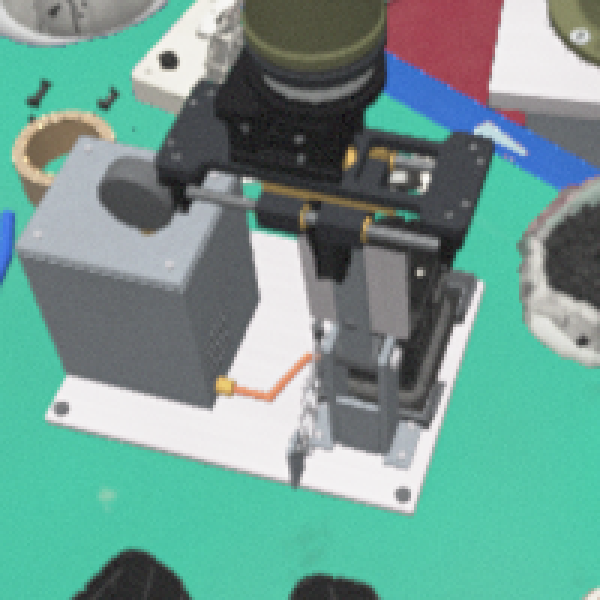

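```bash
python3 -m pendant '[[0,[0,8,0],[0,0,0]],[0,[0,16,0],[0,0,0]],[0,[0,24,0],[0,0,0]],[0,[0,32,0],[0,0,0]],[0,[0,40,0],[0,0,0]],[0,[0,48,0],[0,0,0]]]'; python3 -m pendant '[[0,[2,8,0],[0,0,0]],[0,[4,16,0],[0,0,0]],[0,[6,24,0],[0,0,0]],[0,[9,32,0],[0,0,0]],[0,[12,40,0],[0,0,0]]]';python3 - <<'E'
from ortho import *
c=optics.read_camera('side');cv2.imwrite('pics/side11.png',c['image'][100:300,150:350].repeat(3,0).repeat(3,1))
E
```

```text
time_s: 14.38
tool_pos: [0.5912, -0.2121, 0.2835]
tool_rot: [-86.6, 89.7, -3.5]
force: [4.8, -0.1, 0.5]
grip_width: 0.0004
time_s: 14.8
tool_pos: [0.5492, -0.2075, 0.2701]
tool_rot: [32.7, 90.0, 115.8]
force: [1.3, -0.4, 3.3]
grip_width: 0.0002
```

View pics/side11.png

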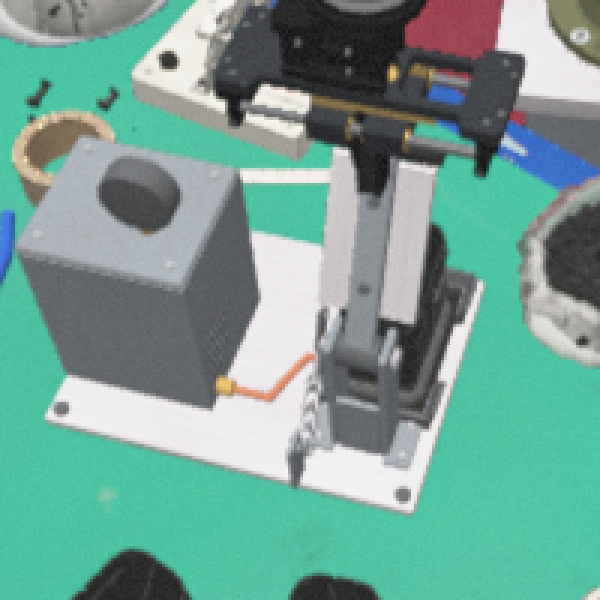

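Working; arm tilts about 25° forward. Continue.

```bash
python3 -m pendant '[[0,[3,8,0],[0,0,0]],[0,[6,16,0],[0,0,0]],[0,[9,24,0],[0,0,0]],[0,[13,32,0],[0,0,0]],[0,[18,40,0],[0,0,0]],[0,[22,46,0],[0,0,0]]]';python3 - <<'E'
from ortho import *
c=optics.read_camera('side');cv2.imwrite('pics/side12.png',c['image'][100:300,150:350].repeat(3,0).repeat(3,1))
E
```

```text
time_s: 15.35
tool_pos: [0.5031, -0.2019, 0.2475]
tool_rot: [68.8, 89.9, 151.9]
force: [-0.5, 0.0, 0.8]
grip_width: 0.0005
```

View pics/side12.png

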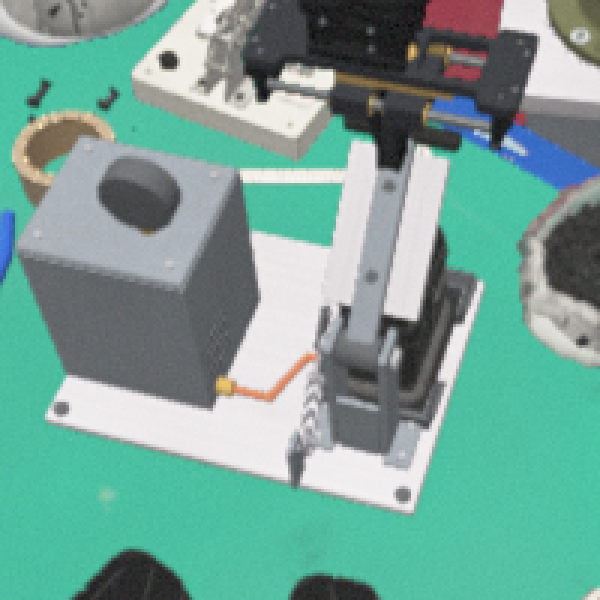

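```bash
python3 -m pendant '[[0,[0,0,0],[0,0,0]],[0,[0,0,0],[0,0,0]],[0,[0,0,0],[0,0,0]],[0,[0,0,0],[0,0,0]],[0,[0,0,0],[0,0,0]]]';python3 - <<'E'
from ortho import *
c=optics.read_camera('side');cv2.imwrite('pics/side13.png',c['image'][100:300,150:350].repeat(3,0).repeat(3,1))
E
```

```text
time_s: 15.82
tool_pos: [0.5053, -0.2021, 0.2487]
tool_rot: [-78.6, 89.9, 4.5]
force: [0.4, -0.1, 0.8]
grip_width: 0.0004
```

View pics/side13.png

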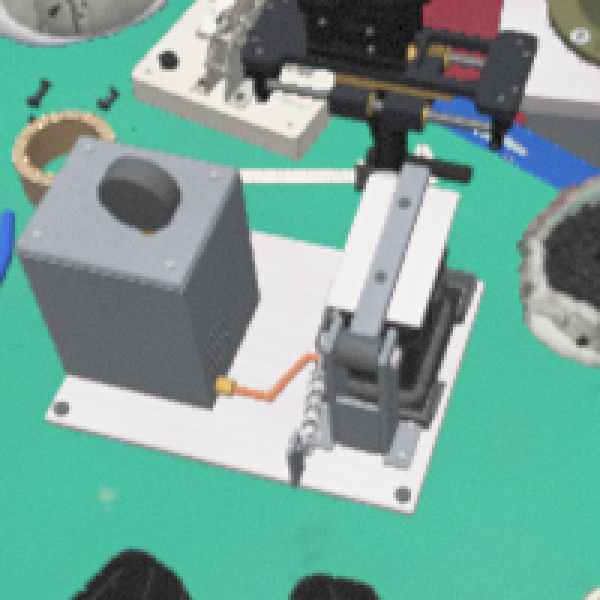

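```bash
python3 - <<'E'
from ortho import *
n0=np.array([.503,-.202]);a=np.radians(-6.7);X=np.array([np.cos(a),np.sin(a)]);Y=np.array([-X[1],X[0]])
for n in['scene','side']:
    A=np.load(n+'.npy').reshape(-1,3);A=A[~np.isnan(A[:,0])];d=A[:,:2]-n0;u=d@X*1e3;v=d@Y*1e3;z=A[:,2]
    k=(z>.174)&(z<.19)&(v<-110)&(v>-320)&(abs(u)<150);print(n,'roof',np.percentile(u[k],[1,3,97,99]).round(1),np.percentile(v[k],[1,3,97,99]).round(1),np.median(z[k]))
    k=(z>.06)&(z<.165)&(v<-110)&(v>-320)&(abs(u)<150);print(n,'walls',np.percentile(u[k],[1,3,97,99]).round(1),np.percentile(v[k],[1,3,97,99]).round(1))
row([*(n0-.15*X-.22*Y),.35],down(173.3)*R.from_rotvec([0,0,-.785]))
E
```

```text
scene roof [-12.1  -0.6 109.4 109.7] [-277.6 -277.3 -144.9 -140.3] 0.18204078742814178
scene walls [-13.3  -1.8 109.2 109.8] [-277.7 -277.4 -144.4 -140.1]
side roof [ -9.4  -1.2 112.1 112.6] [-273.1 -269.7 -136.  -135.7] 0.18246006912055346
side walls [-11.5  -4.1 112.1 112.5] [-273.8 -269.3 -135.9 -135.6]
shift [-101.6  151.6 -220.6] turn [-0.003 -0.001 -0.784] deg 44.9 rows>= 6.864813137615913 6.27199397049972
```

```bash
python3 -m pendant '[[0,[-30,10,0],[0,0,0]],[0,[-65,30,0],[0,0,0]],[0,[-100,60,0],[0,0,0]],[0,[-100,100,0],[0,0,-0.1]],[0,[-100,135,-10],[0,0,-0.22]],[0,[-100,150,-45],[0,0,-0.34]],[0,[-100,150,-85],[0,0,-0.46]],[0,[-100,150,-125],[0,0,-0.58]],[0,[-100,150,-165],[0,0,-0.7]],[0,[-100,150,-200],[0,0,-0.785]]]' 20; python3 -m pendant '[[0,[0,0,0],[0,0,0]],[0,[0,0,0],[0,0,0]]]'; python3 - <<'E'
from ortho import *
n0=np.array([.503,-.202]);a=np.radians(-6.7);X=np.array([np.cos(a),np.sin(a)]);Y=np.array([-X[1],X[0]])
RT=down(173.3)*R.from_rotvec([0,0,-.785]);print(pose()[1])
row([*(n0-.081*X-.226*Y),.187],RT)
row([*(n0-.12*X-.226*Y),.226],RT)
c=optics.read_camera('wrist');cv2.imwrite('pics/w14.png',c['image'])
c=optics.read_camera('side');cv2.imwrite('pics/side14.png',c['image'])
E
```

```text
time_s: 16.7
tool_pos: [0.3502, -0.3554, 0.3471]
tool_rot: [-87.7, 58.5, -4.2]
force: [1.2, -0.3, -0.6]
grip_width: 0.0001
time_s: 16.87
tool_pos: [0.3465, -0.3557, 0.345]
tool_rot: [-86.9, 58.8, -4.1]
force: [0.6, 0.2, -0.7]
grip_width: 0.0005
[ 0.34654319 -0.35570782  0.34503538]
shift [163.1  32.5 -59.4] turn [-0.018  0.021 -0.242] deg 13.9 rows>= 4.235656017435834 1.9464921953735774
shift [109.6  45.7 -58.4] turn [-0.018  0.021 -0.242] deg 13.9 rows>= 3.173160148853068 1.9464921953735774
```

View pics/w14.png

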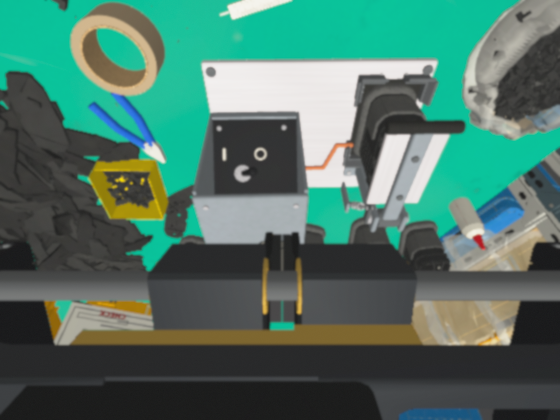

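View pics/side14.png

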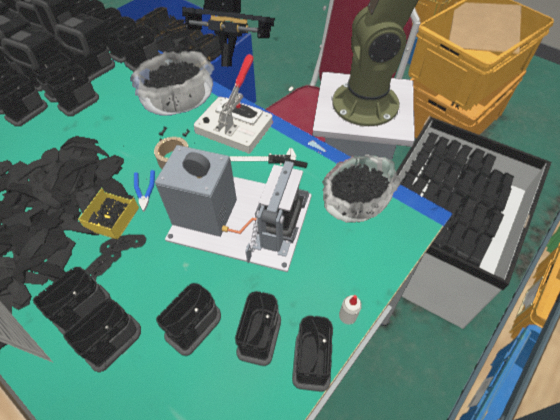

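```bash
python3 - <<'E'
from ortho import *
n0=np.array([.503,-.202]);a=np.radians(-6.7);X=np.array([np.cos(a),np.sin(a)]);Y=np.array([-X[1],X[0]])
for n in['wrist','side','scene']:
    c=optics.read_camera(n);W,ok=cloud(c);A=W[ok]
    d=A[:,:2]-n0;u=d@X*1e3;v=d@Y*1e3;z=A[:,2]*1e3
    k=(abs(v)<60)&(z>100)&(u>-110)&(u<110)
    for s in range(-100,100,25):
        q=k&(u>=s)&(u<s+25)
        if q.sum()>5:print(n,s,q.sum(),np.percentile(z[q],[5,50,95]).round())
    if n=='wrist':
        for l in['toggle_pivot','hood_edge','test_unit']:
            for q in models.landmark_of(n,l)[:2]:
                r,kk=np.array(q['centre'])*[420,560];w=px2w(c,r,kk);print(l,q['confidence'],r,kk,w,(w[:2]-n0)@X*1e3,(w[:2]-n0)@Y*1e3)
        im=cv2.resize(c['image'][100:260,180:320],None,fx=4,fy=4,interpolation=cv2.INTER_CUBIC);cv2.imwrite('pics/tog.png',im[:600])
E
```

```text
wrist -100 956 [144. 152. 155.]
wrist -75 891 [103. 148. 154.]
wrist -50 1076 [111. 141. 153.]
wrist -25 932 [112. 141. 153.]
wrist 0 818 [112. 141. 153.]
wrist 25 721 [112. 141. 153.]
wrist 50 438 [139. 144. 153.]
wrist 75 680 [132. 152. 156.]
toggle_pivot 0.96 169.00799999999998 238.0 [ 0.51026072 -0.42850789  0.09520374] 33.6379736932806 -224.1138702658264
hood_edge 0.59 187.11 229.488 [ 0.53654969 -0.4467562   0.1053749 ] 61.876455636916724 -239.1704066179982
test_unit 0.56 99.204 252.0 [ 0.44541688 -0.39876626  0.01198618] -34.232998582159546 -202.14073663481778
side -100 40 [150. 153. 155.]
side -75 274 [139. 151. 155.]
side -50 247 [137. 141. 154.]
side -25 245 [137. 141. 154.]
side 0 266 [137. 141. 153.]
side 25 272 [138. 141. 154.]
side 50 294 [109. 140. 153.]
side 75 216 [115. 153. 157.]
scene -100 66 [146. 153. 156.]
scene -75 203 [139. 149. 154.]
scene -50 200 [109. 141. 154.]
scene -25 218 [108. 141. 153.]
scene 0 218 [108. 141. 153.]
scene 25 243 [108. 141. 154.]
scene 50 201 [106. 141. 154.]
scene 75 259 [108. 150. 157.]
```

View pics/tog.png

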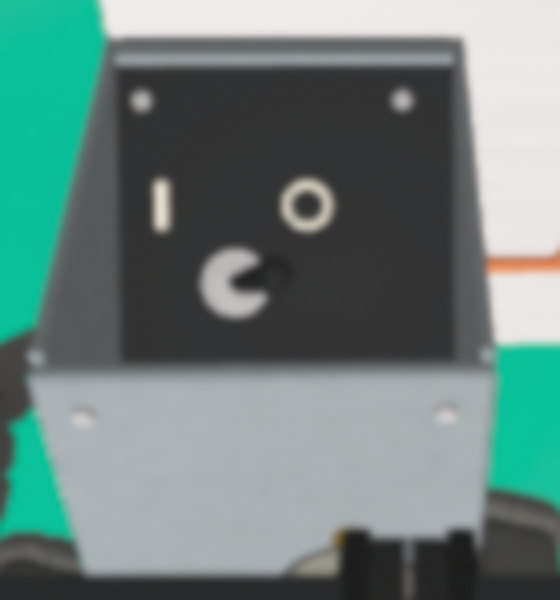

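```bash
python3 - <<'E'
from ortho import *
n0=np.array([.503,-.202]);a=np.radians(-6.7);X=np.array([np.cos(a),np.sin(a)]);Y=np.array([-X[1],X[0]])
c=optics.read_camera('wrist');W,ok=cloud(c)
U=(W[...,:2]-n0)@X*1e3;V=(W[...,:2]-n0)@Y*1e3;Z=W[...,2]*1e3
m=np.zeros(ok.shape,bool);m[122:188,215:292]=1;m&=ok
A=np.stack([U[m],V[m],np.ones(m.sum())],1);z=Z[m]
from scipy.optimize import least_squares
f=least_squares(lambda p:A@p-z,[1,0,0],loss='soft_l1',f_scale=2);print('z=',f.x)
def at(r,col):
    # ray-plane
    p=np.array([(col-c['cx'])/c['fx'],-(r-c['cy'])/c['fy'],-1]);C=c['cam_to_world'];o=C[:3,3];d=C[:3,:3]@p
    tr=lambda q,w:np.array([(q[:2]-w)@X,(q[:2]-w)@Y,q[2]])*1e3
    o2=tr(o,n0);d2=tr(d,0*n0);a_,b_,c_=f.x;t=(a_*o2[0]+b_*o2[1]+c_-o2[2])/(d2[2]-a_*d2[0]-b_*d2[1]);return o2+t*d2
for nm,rc in dict(collar=(170.9,238.9),bar=(151.2,220.5),ring=(151.2,256.7),landmark=(169,238)).items(): print(nm,at(*rc).round(1))
res=z-A@f.x; sel=res>12
pts=np.stack([U[m],V[m],z],1)[sel]; piv=at(170.9,238.9)
n=np.array([-.707,0,.707])
q=pts-piv; h=q@n; print('lever pts',len(h)); 
for s in range(8,80,8):
    w=(h>=s)&(h<s+8)
    if w.sum(): print(s,w.sum(),q[w].mean(0).round(1), (q[w]@[.707,0,.707]).mean().round(1))
# cheeks, hood edge
k=ok&(Z>168)&(Z<190)&(V<-120)&(V>-290)&(U>-60)&(U<120);print('roof',np.percentile(U[k],[.5,2]).round(1),np.percentile(V[k],[1,99]).round(1),np.median(Z[k]))
E
```

```text
z= [ 9.97226771e-01 -8.64616440e-03  4.17386749e+01]
collar [  45.  -222.8   88.5]
bar [  23.3 -250.5   67.2]
ring [  23.8 -194.9   67.1]
landmark [  42.9 -224.1   86.5]
lever pts 121
8 7 [-7.1 -4.4  6.6] -0.3
16 8 [-14.2   0.2  13.6] -0.4
24 5 [-19.5   2.5  19.5] -0.0
32 8 [-24.8   5.1  24.1] -0.5
40 9 [-32.1   7.6  30.7] -1.0
48 10 [-37.1   9.9  37. ] -0.1
56 33 [-44.2  16.4  43. ] -0.8
64 41 [-47.2  18.6  45.1] -1.5
roof [-20.3 -19.5] [-273.8 -135.2] 185.43080069034755
```

```bash
cat > tg.py <<'E'
from ortho import *
n0=np.array([.503,-.202]);a=np.radians(-6.7);X3=np.array([np.cos(a),np.sin(a),0]);Y3=np.array([-np.sin(a),np.cos(a),0]);Z3=np.array([0,0,1.])
RT=down(173.3)*R.from_rotvec([0,0,-np.pi/4])
PIV=np.array([*n0,0])+.045*X3-.2228*Y3+.0875*Z3
N=(-X3+Z3)/2**.5;T=(X3+Z3)/2**.5
def tcp(h,t,v): return PIV+N*(h-.011)+T*t+Y3*v   # h: true tip height along n
def where():
    o,p,Rc=pose();d=p-PIV;print('tip h %.1f t %.1f v %.1f'%((d@N+.011)*1e3,d@T*1e3,d@Y3*1e3),'f',np.round(o['force'],1),'fY %.2f'%(o['force']@Y3),'t',o['time_s'])
E
python3 - <<'E'
from tg import *
where();row(tcp(.125,-.006,.055),RT);row(tcp(.16,-.006,.055),RT)
print(np.round(RT.as_matrix(),2))
E
```

```text
tip h 319.6 t 57.3 v 56.9 f [-0.3 -0.3  0.5] fY -0.28 t 17.3167
shift [204.   14.8  -7.6] turn [-0.005  0.028 -0.242] deg 13.9 rows>= 4.907736192714023 1.947424179504919
shift [170.   23.2  -6.7] turn [-0.005  0.028 -0.242] deg 13.9 rows>= 4.117758191083645 1.947424179504919
[[ 0.7  -0.7   0.12]
 [-0.08  0.08  0.99]
 [-0.71 -0.71 -0.  ]]
```

```bash
python3 -m pendant '[[0,[10,5,-2],[0,0.01,-0.08]],[0,[35,12,-4],[0,0.02,-0.16]],[0,[70,20,-6],[-0.005,0.028,-0.242]],[0,[105,23,-7],[-0.005,0.028,-0.242]],[0,[140,23,-7],[-0.005,0.028,-0.242]],[0,[165,23,-7],[-0.005,0.028,-0.242]],[0,[165,23,-7],[-0.005,0.028,-0.242]],[0,[165,23,-7],[-0.005,0.028,-0.242]]]' 20; python3 - <<'E'
from tg import *
where();row(tcp(.125,-.006,.055),RT)
c=optics.read_camera('wrist');W,ok=cloud(c);cv2.imwrite('pics/w15.png',c['image'])
q0=np.array([*n0,0]);D=W-q0;U=D@X3*1e3;V=D@Y3*1e3;Z=W[...,2]*1e3
k=ok&(Z>168)&(Z<192)&(V<-120)&(V>-290)&(U>-60)&(U<120);print('roof',k.sum(),np.percentile(U[k],[.5,2]).round(1),np.percentile(V[k],[1,99]).round(1),np.median(Z[k]))
for l in['toggle_pivot','hood_edge']:
    for q in models.landmark_of('wrist',l)[:2]: print(l,q['confidence'],np.array(q['centre'])*[420,560])
s=optics.read_camera('side');cv2.imwrite('pics/side15.png',s['image'])
np.savez('w15.npz',W=W,ok=ok,C=c['cam_to_world'],K=[c['fx'],c['fy'],c['cx'],c['cy']])
E
```

```text
time_s: 17.98
tool_pos: [0.4404, -0.3607, 0.1974]
tool_rot: [-89.6, 47.6, -7.6]
force: [0.3, 0.4, -0.9]
grip_width: 0.0006
tip h 151.4 t 15.0 v 57.9 f [ 0.3  0.4 -0.9] fY 0.41 t 17.9833
shift [27.3 19.7 -2.9] turn [-0.019 -0.011 -0.046] deg 2.9 rows>= 0.8112073658904261 0.4096878653732069
roof 1089 [-20.5 -20. ] [-273.7 -135.2] 178.03112805002658
toggle_pivot 0.71 [177.408 223.608]
hood_edge 0.73 [247.716 195.776]
```

View pics/w15.png

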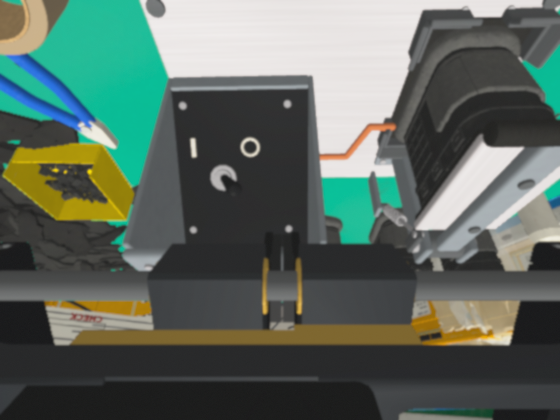

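View pics/side15.png

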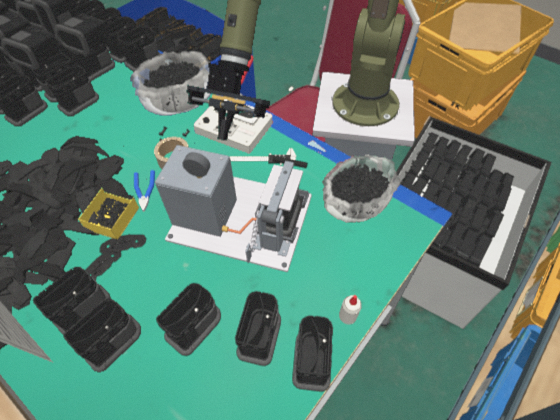

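```bash
python3 - <<'E'
from tg import *
D=np.load('w15.npz');W,ok=D['W'],D['ok'];fx,fy,cx,cy=D['K'];C=D['C']
q0=np.array([*n0,0]);B=np.stack([X3,Y3,Z3]);P=((W-q0)@B.T)*1e3
m=np.zeros(ok.shape,bool);m[95:225,185:300]=1;m&=ok
A=np.c_[P[m][:,:2],np.ones(m.sum())];z=P[m][:,2]
from scipy.optimize import least_squares
f=least_squares(lambda p:A@p-z,[1,0,40],loss='soft_l1',f_scale=2).x;print(f)
def at(r,col):
    d=B@(C[:3,:3]@[(col-cx)/fx,-(r-cy)/fy,-1])*1e3;o=B@(C[:3,3]-q0)*1e3
    t=(f[0]*o[0]+f[1]*o[1]+f[2]-o[2])/(d[2]-f[0]*d[0]-f[1]*d[1]);return o+t*d
for nm,rc in dict(collar=(177.5,223),bar=(147,193.5),ring=(147,250)).items(): print(nm,at(*rc).round(1))
h=(z-A@f)/2**.5;sel=h>10;piv=at(177.5,223);q=P[m][sel]-piv
for s in range(8,80,8):
    w=(q@[-.707,0,.707]>=s)&(q@[-.707,0,.707]<s+8)
    if w.sum():print(s,w.sum(),np.percentile(q[w],[5,50,95],axis=0).round(1).tolist(),'t',np.percentile(q[w]@[.707,0,.707],[5,95]).round(1))
# hood: points column-wise at lever col
for r in range(225,262,3):
    for col in(170,215):
        if ok[r,col]: print(r,col,P[r,col].round(1))
E
```

```text
[ 9.96822703e-01 -5.96858750e-03  4.23260509e+01]
collar [  43.9 -225.2   87.5]
bar [  21.9 -252.4   65.7]
ring [  22.8 -196.6   66.2]
8 8 [[-13.4, -0.3, 4.9], [-11.7, 2.2, 6.2], [-9.1, 5.2, 8.0]] t [-4.8 -1.4]
16 13 [[-18.9, 1.6, 9.5], [-16.8, 3.3, 11.8], [-13.9, 8.4, 14.1]] t [-5.  -0.7]
24 14 [[-25.3, 4.4, 14.9], [-22.5, 6.0, 17.5], [-20.2, 10.9, 20.8]] t [-5.5 -0.5]
32 18 [[-31.0, 6.9, 19.5], [-28.0, 8.7, 22.6], [-25.8, 13.6, 26.1]] t [-5.8 -1.2]
40 21 [[-37.9, 9.3, 25.6], [-33.8, 11.7, 28.2], [-32.6, 16.3, 33.0]] t [-6.  -0.5]
48 22 [[-43.6, 11.5, 30.7], [-40.5, 14.4, 33.8], [-37.2, 20.2, 37.2]] t [-6.3 -2.1]
56 83 [[-48.6, 14.1, 37.1], [-45.9, 20.1, 41.4], [-41.2, 26.0, 46.6]] t [-6.2  3.4]
64 116 [[-49.4, 16.7, 43.1], [-46.9, 20.9, 46.1], [-43.1, 25.0, 48.7]] t [-4.4  3.8]
225 170 [  45.2 -270.1  139.6]
225 215 [  79.7 -236.8  122.7]
228 170 [  46.8 -270.2  141.9]
228 215 [  82.4 -237.2  124.9]
231 170 [  47.7 -270.   144.5]
231 215 [  84.2 -237.2  127.5]
234 170 [  50.  -270.4  146.5]
234 215 [  85.7 -237.2  130.3]
237 170 [  51.1 -270.3  149. ]
237 215 [  88.5 -237.6  132.4]
240 170 [  52.9 -270.5  151.2]
240 215 [  92.5 -238.2  134.1]
243 170 [  53.1 -270.   154.2]
243 215 [  93.5 -238.1  137.1]
246 170 [-131.1 -195.5  236.4]
246 215 [-130.1 -182.6  236.1]
249 170 [-132.9 -194.7  238.1]
249 215 [-131.4 -182.2  237.7]
252 170 [-134.  -194.1  239.4]
252 215 [-132.2 -181.9  238.9]
255 170 [-135.2 -193.4  240.8]
255 215 [-135.5 -181.   241.1]
258 170 [-135.5 -193.1  241.8]
258 215 [-136.1 -180.7  242.2]
261 170 [-137.2 -192.3  243.3]
261 215 [-136.9 -180.4  243.3]
```

```bash
sed -i 's/.045\*X3-.2228\*Y3/.0443*X3-.2245*Y3/' tg.py; python3 - <<'E'
from tg import *
where();row(tcp(.125,-.008,.058),RT)
E
```

```text
tip h 153.8 t 17.7 v 56.7 f [-1.  -0.9  0.6] fY -0.97 t 18.1833
shift [29.8 24.4  1.2] turn [-0.02  -0.015 -0.044] deg 2.9 rows>= 0.9252132082361829 0.40300996137871026
```

```bash
python3 -m pendant '[[0,[5,12,1],[-0.02,-0.015,-0.044]],[0,[18,24,1],[-0.02,-0.015,-0.044]],[0,[30,24,1],[-0.02,-0.015,-0.044]],[0,[30,24,1],[-0.02,-0.015,-0.044]],[0,[30,24,1],[-0.02,-0.015,-0.044]]]' 20; python3 - <<'E'
from tg import *
where();row(tcp(.09,-.008,.058),RT);row(tcp(.052,-.008,.058),RT)
E
```

```text
time_s: 18.6
tool_pos: [0.4577, -0.3615, 0.172]
tool_rot: [-90.2, 47.1, -8.2]
force: [0.6, -0.5, 0.2]
grip_width: 0.0003
tip h 120.7 t 9.8 v 60.8 f [ 0.6 -0.5  0.2] fY -0.40 t 18.6
shift [31.4 16.6 -2.5] turn [-0.016 -0.018 -0.037] deg 2.5 rows>= 0.8546535100058867 0.3478096392036566
shift [69.4 15.2 -1.9] turn [-0.016 -0.018 -0.037] deg 2.5 rows>= 1.7042946568631818 0.3478096392036566
```

```bash
python3 - <<'E'
from tg import *
o=telemetry.get_obs();print(np.round(o['qpos'],1),np.round(o['joint_velocities'],2));where()
E
```

```text
[ -5.4 -17.3  54.2 129.6 -28.2  30.9 154.2] [ 1.62  0.   -1.36 -0.28 -0.03  0.08  0.17]
tip h 120.7 t 9.8 v 60.8 f [ 0.6 -0.5  0.2] fY -0.40 t 18.6
```

```bash
python3 -m pendant '[[0,[-40,0,0],[0,0,0]],[0,[-80,0,0],[0,0,0]],[0,[-120,0,0],[0.12,0,0]],[0,[-140,0,0],[0.24,0,0]],[0,[-140,0,0],[0.36,0,0]],[0,[-140,0,0],[0.48,0,0]],[0,[-140,0,0],[0.6,0,0]],[0,[-140,0,0],[0.72,0,0]],[0,[-140,0,0],[0.84,0,0]],[0,[-140,0,0],[0.96,0,0]]]' 20; python3 - <<'E'
from tg import *
o=telemetry.get_obs();print(np.round(o['qpos'],1));where()
row(tcp(.26,-.0,.058),RT*R.from_rotvec([np.pi,0,0]))
E
```

```text
time_s: 19.43
tool_pos: [0.3653, -0.3623, 0.2708]
tool_rot: [-61.0, 47.4, -6.2]
force: [-1.2, -0.3, 0.1]
grip_width: 0.0004
[ 77.4 -17.3  -8.1 123.7 -47.   60.4 143.4]
tip h 255.5 t 14.8 v 49.2 f [-1.2 -0.3  0.1] fY -0.42 t 19.4333
shift [-3.9 17.4  0.6] turn [ 2.641 -0.056  0.006] deg 151.4 rows>= 0.4269191163575457 21.141589055564296
```

```bash
python3 - <<'E'
from tg import *
p=np.array([*n0,0])-.06*X3-.17*Y3+.40*Z3
print(p);row(p,down(90));row(p,down(-6.7))
E
```

```text
[ 0.42357574 -0.36383877  0.4       ]
shift [ -55.6 -111.6   67.3] turn [0.911 0.643 0.428] deg 68.4 rows>= 3.3988768415545376 9.553938351086313
shift [ -55.6 -111.6   67.3] turn [ 2.485  0.968 -0.254] deg 153.5 rows>= 3.3988768415545376 21.43682432856603
```

```bash
python3 -m pendant '[[0,[-20,-30,20],[0.09,0.064,0.043]],[0,[-40,-70,40],[0.18,0.128,0.086]],[0,[-56,-112,67],[0.27,0.19,0.13]],[0,[-56,-112,67],[0.36,0.256,0.17]],[0,[-56,-112,67],[0.45,0.32,0.21]],[0,[-56,-112,67],[0.54,0.385,0.257]],[0,[-56,-112,67],[0.64,0.45,0.3]],[0,[-56,-112,67],[0.73,0.51,0.34]],[0,[-56,-112,67],[0.82,0.58,0.385]],[0,[-56,-112,67],[0.911,0.643,0.428]]]' 20; python3 - <<'E'
from tg import *
o=telemetry.get_obs();print(np.round(o['qpos'],1));where()
p=np.array([*n0,0])-.06*X3-.17*Y3+.40*Z3
row(p,down(-6.7))
E
```

```text
time_s: 20.27
tool_pos: [0.4257, -0.3612, 0.4009]
tool_rot: [-38.0, 84.3, -31.2]
force: [-0.2, 1.0, 0.0]
grip_width: 0.0007
[ 71.3   2.9 -34.6  80.7   1.1  91.3  43.7]
tip h 305.1 t 149.1 v 57.4 f [-0.2  1.   0. ] fY 0.99 t 20.2667
shift [ 0.8 -2.3 -2.5] turn [ 1.805  0.111 -0.027] deg 103.6 rows>= 0.08437058916070689 14.472959066698829
```

```bash
python3 -m pendant '[[0,[1,-2,-2],[0.12,0.01,0]],[0,[1,-2,-2],[0.24,0.02,0]],[0,[1,-2,-2],[0.36,0.02,0]],[0,[1,-2,-2],[0.48,0.03,0]],[0,[1,-2,-2],[0.6,0.04,0]],[0,[1,-2,-2],[0.72,0.05,0]],[0,[1,-2,-2],[0.84,0.05,0]],[0,[1,-2,-2],[0.96,0.06,0]],[0,[1,-2,-2],[1.08,0.07,0]],[0,[1,-2,-2],[1.2,0.07,0]]]' 20; python3 - <<'E'
from tg import *
o=telemetry.get_obs();print(np.round(o['qpos'],1));where()
RT2=RT*R.from_rotvec([np.pi,0,0])
p=np.array([*n0,0])-.10*X3-.17*Y3+.36*Z3
row(p,RT2);row(tcp(.2,0,.06),RT2)
E
```

```text
time_s: 21.1
tool_pos: [0.424, -0.3638, 0.3982]
tool_rot: [28.4, 88.0, -33.7]
force: [0.7, -0.7, 0.1]
grip_width: 0.0004
[ 67.2   6.1 -32.3  77.7   3.2  95.1 -26.5]
tip h 304.2 t 146.3 v 54.6 f [ 0.7 -0.7  0.1] fY -0.59 t 21.1
shift [ 37.  -33.9 -24.1] turn [ 0.582 -0.214  0.736] deg 55.1 rows>= 1.3342276727954823 7.700310499290513
shift [176.  -24.3 -26.7] turn [ 0.582 -0.214  0.736] deg 55.1 rows>= 4.30793179660378 7.700310499290513
```

```bash
python3 -m pendant '[[0,[5,-4,-3],[0.07,-0.03,0.09]],[0,[10,-8,-6],[0.14,-0.05,0.18]],[0,[15,-12,-9],[0.21,-0.08,0.27]],[0,[20,-16,-12],[0.28,-0.1,0.36]],[0,[25,-20,-15],[0.35,-0.13,0.45]],[0,[30,-25,-18],[0.42,-0.16,0.54]],[0,[34,-30,-21],[0.49,-0.18,0.63]],[0,[37,-34,-24],[0.582,-0.214,0.736]],[0,[37,-34,-24],[0.582,-0.214,0.736]]]' 20; python3 - <<'E'
from tg import *
o=telemetry.get_obs();print(np.round(o['qpos'],1));where()
RT2=RT*R.from_rotvec([np.pi,0,0])
row(tcp(.2,0,.06),RT2);row(tcp(.125,-.008,.058),RT2)
E
```

```text
time_s: 21.85
tool_pos: [0.3837, -0.3752, 0.3529]
tool_rot: [91.2, 45.3, -5.6]
force: [0.0, 0.5, -2.1]
grip_width: 0.0006
[ 77.  -17.2  -7.8 115.3 -46.2  66.1 -14.1]
tip h 299.5 t 86.9 v 38.6 f [ 0.   0.5 -2.1] fY 0.47 t 21.85
shift [100.2 -86.5 -19.4] turn [-0.007 -0.014  0.005] deg 0.9 rows>= 3.2087466470879074 0.1320179979391138
shift [175.2 -94.1 -16.3] turn [-0.007 -0.014  0.005] deg 0.9 rows>= 4.785538613171348 0.1320179979391138
```

```bash
python3 -m pendant '[[0,[15,-15,-5],[0,0,0]],[0,[35,-35,-8],[0,0,0]],[0,[55,-55,-12],[0,0,0]],[0,[75,-75,-15],[0,-0.01,0]],[0,[95,-90,-18],[0,-0.01,0]],[0,[105,-94,-18],[0,-0.01,0]],[0,[105,-94,-18],[0,-0.01,0]]]' 20; python3 - <<'E'
from tg import *
o=telemetry.get_obs();print(np.round(o['qpos'],1));where()
RT2=RT*R.from_rotvec([np.pi,0,0])
row(tcp(.125,-.008,.058),RT2)
s=optics.read_camera('side');cv2.imwrite('pics/side16.png',s['image'])
s=optics.read_camera('scene');cv2.imwrite('pics/scene16.png',s['image'])
E
```

```text
time_s: 22.43
tool_pos: [0.3985, -0.3527, 0.215]
tool_rot: [90.3, 45.4, -5.8]
force: [0.9, 0.2, 0.6]
grip_width: 0.0005
[ 74.5 -13.7  -9.8 128.8 -53.5  51.8  -1.7]
tip h 193.5 t -2.2 v 62.6 f [0.9 0.2 0.6] fY 0.26 t 22.4333
shift [68.4 -5.4  5.3] turn [ 0.007 -0.011  0.007] deg 0.8 rows>= 1.6513258252682848 0.11655900664814768
```

View pics/scene16.png

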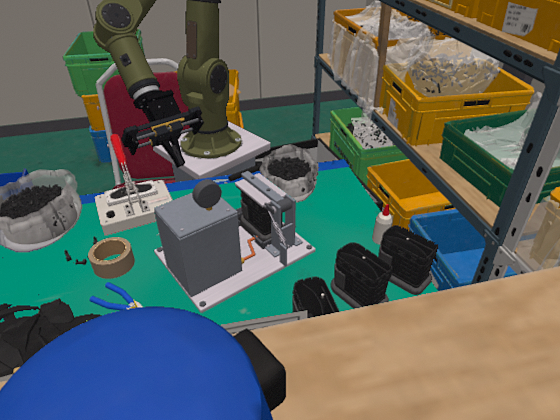

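```bash
python3 -m pendant '[[0,[10,-5,-4],[0.007,-0.011,0.007]],[0,[30,-5,-4],[0.007,-0.011,0.007]],[0,[50,-5,-4],[0.007,-0.011,0.007]],[0,[68,-5,-4],[0.007,-0.011,0.007]],[0,[68,-5,-4],[0.007,-0.011,0.007]],[0,[68,-5,-4],[0.007,-0.011,0.007]]]' 20; python3 - <<'E'
from tg import *
o=telemetry.get_obs();print(np.round(o['qpos'],1));where()
RT2=RT*R.from_rotvec([np.pi,0,0])
row(tcp(.052,-.008,.058),RT2)
c=optics.read_camera('wrist');cv2.imwrite('pics/w17.png',c['image'])
D=c;W,ok=cloud(c);L=pose()[2].inv().apply((W-pose()[1]).reshape(-1,3)).reshape(W.shape)
k=ok&(abs(L[...,1])<.02)&(abs(L[...,2])<.025)&(L[...,0]>-.06)&(L[...,0]<.03);print(np.percentile(L[k],[1,50,99],axis=0).round(4) if k.sum() else 0)
s=optics.read_camera('side');cv2.imwrite('pics/side17.png',s['image'])
E
```

```text
time_s: 23.03
tool_pos: [0.443, -0.3551, 0.1658]
tool_rot: [89.8, 44.8, -6.9]
force: [-0.6, 0.6, -0.8]
grip_width: 0.0002
[ 70.9  -7.4 -12.9 130.4 -59.8  41.6   2.5]
tip h 127.2 t -5.5 v 65.4 f [-0.6  0.6 -0.8] fY 0.55 t 23.0333
shift [75.2 -2.7  7.2] turn [ 0.     0.003 -0.003] deg 0.2 rows>= 1.8138153096041163 0.034748118863014245
[[-0.0597 -0.0093 -0.0241]
 [-0.0356  0.0096 -0.0017]
 [ 0.0274  0.0185  0.0073]]
```

View pics/w17.png

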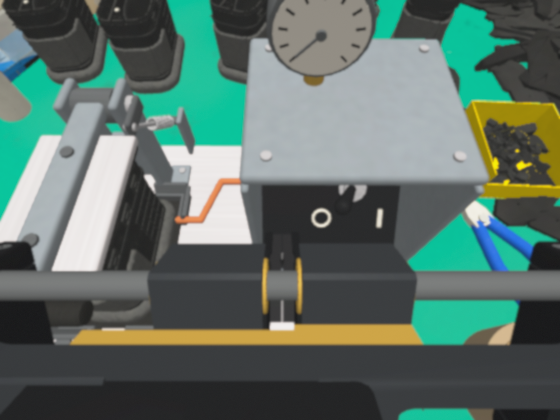

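View pics/side17.png

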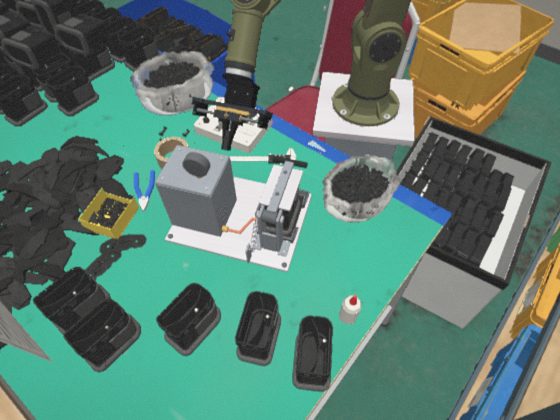

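```bash
python3 -m pendant '[[0,[0,-2,7],[0,0,0]],[0,[0,-2,7],[0,0,0]],[0,[10,-2,7],[0,0,0]],[0,[20,-2,7],[0,0,0]],[0,[30,-2,7],[0,0,0]],[0,[35,-2,7],[0,0,0]],[0,[35,-2,7],[0,0,0]]]' 20; python3 - <<'E'
from tg import *
where();RT2=RT*R.from_rotvec([np.pi,0,0])
row(tcp(.052,-.008,.056),RT2)
c=optics.read_camera('wrist');cv2.imwrite('pics/w18.png',cv2.resize(c['image'][150:330,160:440],None,fx=2.5,fy=2.5))
E
```

```text
time_s: 23.72
tool_pos: [0.4652, -0.3627, 0.1362]
tool_rot: [90.1, 45.0, -6.7]
force: [-0.3, 0.1, -0.2]
grip_width: 0.0007
tip h 90.1 t -10.2 v 60.5 f [-0.3  0.1 -0.2] fY 0.08 t 23.7167
shift [38.1  2.2  4.5] turn [-0.002 -0.    -0.   ] deg 0.1 rows>= 0.9205097706914144 0.013798622120301158
```

View pics/w18.png

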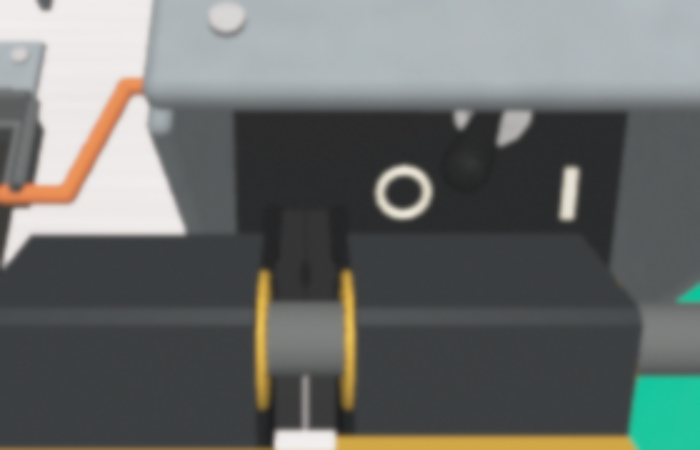

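```bash
python3 -m pendant '[[0,[8,1,3],[0,0,0]],[0,[16,2,3],[0,0,0]],[0,[24,2,3],[0,0,0]],[0,[32,2,3],[0,0,0]],[0,[37,2,3],[0,0,0]],[0,[37,2,3],[0,0,0]]]' 20; python3 - <<'E'
from tg import *
where();RT2=RT*R.from_rotvec([np.pi,0,0])
row(tcp(.052,-.008,.044),RT2)
c=optics.read_camera('wrist');cv2.imwrite('pics/w19.png',cv2.resize(c['image'][150:330,160:440],None,fx=2.5,fy=2.5))
E
```

```text
time_s: 24.27
tool_pos: [0.4921, -0.3695, 0.112]
tool_rot: [90.0, 44.9, -6.8]
force: [-0.0, 0.4, -0.1]
grip_width: 0.0005
tip h 53.5 t -7.8 v 56.8 f [-0.   0.4 -0.1] fY 0.42 t 24.2667
shift [ 1.5 -0.2 12.8] turn [-0.002  0.001 -0.001] deg 0.1 rows>= 0.3098676845277965 0.01622497673949238
```

View pics/w19.png

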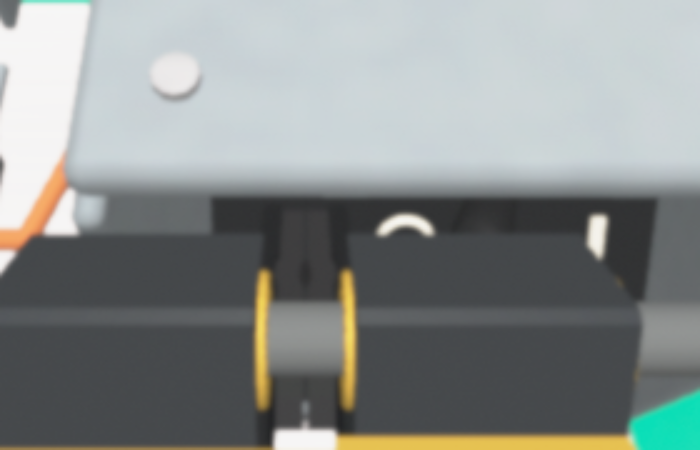

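```bash
python3 -m pendant '[[0,[0,0,3],[0,0,0]],[0,[0,0,6],[0,0,0]],[0,[0,0,9],[0,0,0]],[0,[0,0,12],[0,0,0]],[0,[0,0,14],[0,0,0]]]'; python3 -c "
from tg import *
where()"; python3 -m pendant '[[0,[0,0,2],[0,0,0]],[0,[0,0,4],[0,0,0]]]'; python3 -c "
from tg import *
where()"; python3 -m pendant '[[0,[0,0,2],[0,0,0]],[0,[0,0,4],[0,0,0]]]'; python3 -c "
from tg import *
where()"
```

```text
time_s: 24.73
tool_pos: [0.4896, -0.3853, 0.1136]
tool_rot: [89.9, 44.9, -7.0]
force: [0.0, 0.2, -0.9]
grip_width: 0.0006
tip h 55.1 t -7.2 v 40.9 f [ 0.   0.2 -0.9] fY 0.22 t 24.7333
time_s: 24.9
tool_pos: [0.4892, -0.3887, 0.1133]
tool_rot: [89.9, 44.9, -7.0]
force: [-0.3, 0.3, -0.6]
grip_width: 0.0007
tip h 54.9 t -7.3 v 37.5 f [-0.3  0.3 -0.6] fY 0.23 t 24.9
time_s: 25.07
tool_pos: [0.489, -0.3918, 0.1132]
tool_rot: [90.0, 44.9, -6.8]
force: [-2.1, 3.3, 1.6]
grip_width: 0.0003
tip h 54.7 t -7.3 v 34.4 f [-2.1  3.3  1.6] fY 3.00 t 25.0667
```

Contact felt at 3 N on the left side: the toggle is OFF. Pushing on slowly to the right.

```bash
python3 -m pendant '[[0,[0,0,2],[0,0,0]],[0,[0,0,4],[0,0,0]],[0,[0,0,6],[0,0,0]]]'; python3 -c "
from tg import *
where()"; python3 -m pendant '[[0,[0,0,2],[0,0,0]],[0,[0,0,4],[0,0,0]],[0,[0,0,6],[0,0,0]]]'; python3 -c "
from tg import *
where()"; python3 -m pendant '[[0,[0,0,2],[0,0,0]],[0,[0,0,4],[0,0,0]],[0,[0,0,6],[0,0,0]]]'; python3 -c "
from tg import *
where()"
```

```text
time_s: 25.32
tool_pos: [0.4883, -0.3978, 0.1131]
tool_rot: [90.0, 44.9, -6.8]
force: [-1.9, 2.3, 1.5]
grip_width: 0.0003
tip h 54.6 t -7.4 v 28.4 f [-1.9  2.3  1.5] fY 2.04 t 25.3167
time_s: 25.57
tool_pos: [0.4873, -0.405, 0.1134]
tool_rot: [89.9, 44.9, -7.0]
force: [-0.2, 0.8, 0.1]
grip_width: 0.0004
tip h 54.9 t -7.3 v 21.1 f [-0.2  0.8  0.1] fY 0.74 t 25.5667
time_s: 25.82
tool_pos: [0.4865, -0.411, 0.1134]
tool_rot: [89.9, 44.9, -7.0]
force: [-0.4, -0.5, 1.0]
grip_width: 0.0005
tip h 55.0 t -7.3 v 15.0 f [-0.4 -0.5  1. ] fY -0.50 t 25.8167
```

```bash
python3 -m pendant '[[0,[0,0,-4],[0,0,0]],[0,[0,0,-14],[0,0,0]],[0,[0,0,-26],[0,0,0]],[0,[0,0,-38],[0,0,0]],[0,[-15,0,-40],[0,0,0]],[0,[-40,0,-40],[0,0,0]],[0,[-75,0,-40],[0,0,0]],[0,[-110,0,-40],[0,0,0]],[0,[-140,0,-40],[0,0,0]],[0,[-150,0,-40],[0,0,0]]]'; python3 -m pendant '[[0,[0,0,0],[0,0,0]],[0,[0,0,0],[0,0,0]]]'; python3 - <<'E'
from tg import *
where()
c=optics.read_camera('wrist');cv2.imwrite('pics/w20.png',c['image'])
W,ok=cloud(c);D=W-PIV;h=D@N*1e3;t=D@T*1e3;v=D@Y3*1e3
for s in range(24,80,8):
    k=ok&(h>s)&(h<s+8)&(abs(t)<14)&(abs(v)<40)
    if k.sum()>2: print(s,k.sum(),np.percentile(v[k],[5,50,95]).round(1))
E
```

```text
time_s: 26.65
tool_pos: [0.3847, -0.358, 0.2224]
tool_rot: [89.5, 44.8, -7.3]
force: [0.2, -0.3, 0.3]
grip_width: 0.0004
time_s: 26.82
tool_pos: [0.3866, -0.3568, 0.2188]
tool_rot: [89.9, 44.9, -6.9]
force: [0.1, 1.2, -0.1]
grip_width: 0.0005
tip h 204.2 t -7.5 v 57.2 f [ 0.1  1.2 -0.1] fY 1.18 t 26.8167
24 32 [-8.7 -4.8 -3.2]
32 40 [-11.3  -7.3  -5.3]
40 42 [-13.9  -9.8  -7.9]
48 50 [-17.  -12.1 -10.3]
56 75 [-24.4 -15.3 -12.6]
64 88 [-23.7 -19.8 -15.8]
```

View pics/w20.png

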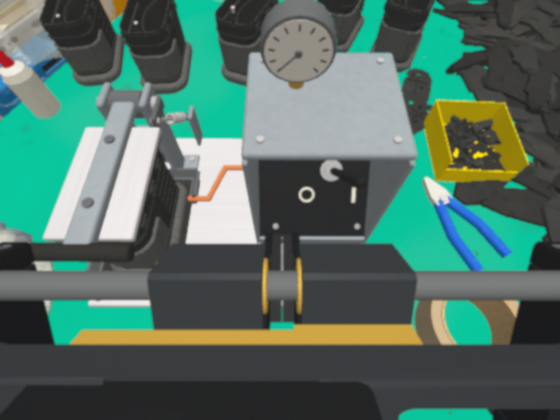

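```bash
python3 - <<'E'
from tg import *
q0=np.array([*n0,0])
for n in['wrist','side','scene']:
    c=optics.read_camera(n);W,ok=cloud(c);D=(W-q0)*1e3;u=D@X3;v=D@Y3;z=D[...,2]
    k=ok&(abs(v)<13)&(z>148)&(z<162)&(abs(u)<55)   # strip top
    print(n,k.sum(),'strip slope',np.polyfit(u[k],z[k],1).round(4))
    k=ok&(z>55)&(z<110)&(abs(u)<75)&(abs(v)<45)
    print(' duct body u',np.percentile(u[k],[1,99]).round(1),'v',np.percentile(v[k],[1,99]).round(1))
    cv2.imwrite(f'pics/{n}_end.png',c['image'])
    for q in models.landmark_of(n,'glue_bottle')[:1]: r,k2=np.array(q['centre'])*[420,560];print(' glue',q['confidence'],px2w(c,r,k2).round(3))
print(telemetry.get_obs()['force'])
E
```

```text
wrist 2735 strip slope [-7.000000e-04  1.518081e+02]
 duct body u [-61.3  48. ] v [-35.4   9. ]
 glue 0.96 [ 0.735 -0.016  0.012]
side 343 strip slope [2.800000e-03 1.521835e+02]
 duct body u [-42.6  59.9] v [18.9 34.1]
 glue 0.67 [ 0.775 -0.006  0.049]
scene 219 strip slope [1.700000e-03 1.526797e+02]
 duct body u [-48.8  56.2] v [-38.2  23.4]
[ 0.36076736  0.81891554 -0.07287576]
```

View pics/side_end.png

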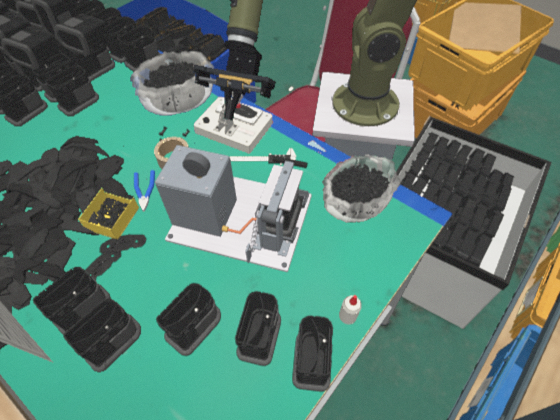

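The hold-down arm is level (slope under 0.003), the duct is in the nest, the bottle hasn't moved and the tool is clear of everything. Handing in.

```bash
python3 -c "
from cell import env
print(env.sign_off())"
```

```text
the job is handed in; nothing more can be done
None
```

The job is handed in at about 27 s of the 64 s allowed. The duct is clamped in the nest and the supply toggle is on; sign-off gave no verdict.

- **Duct:** I set it in the nest, flange down. Before clamping it was within about 0.5 mm of centre with its rim at 126 mm, which is fully seated.
- **Hold-down arm:** I pushed the bar over from behind and it snapped shut. At the end the arm measured level (slope under 0.003). The clamping force itself was not measured.
- **Toggle:** I felt it lying left (off) at about 3 N, with the closed fingers coming in from the left. It snapped over when pushed right. The highest reading was about 3 N sideways (about 4 N in total), but I only read the force between moves. The last picture and depth readings show its end about 20 mm to the right, on.
- **Glue bottle:** It was still upright and in place in the last side view. No picture showed it moving.

Three things did not go as expected:

- **Fingertip offset:** `env.tip_reach` says the fingertips are 17 mm ahead of the tool point, but the cameras and contact put them about 11 mm behind it. My first push therefore passed over the bar without touching it, and I corrected for this afterwards.
- **Joint limits:** My first approach to the toggle ran into joint limits. I backed out, turned the tool half round and came in again.
- **Hood edge position:** I measured the hood edge about 10 mm away from its listed position relative to the toggle, so I kept the tool 8 mm further from it.

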